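# Dock the gas sensor, shut the vent cock and open the supply cock

## Robot

A 6-joint arm with a two-finger parallel gripper is mounted at the origin on the work surface. World frame = base frame: x ahead of the robot, y to its left, z up, the work surface at z = 0. Lengths are in mm, angles in rad, forces in N, time in s.
With the tool pointing down it reaches from about 350 to 850 mm from the base axis. Payload 8.1 kg.
Tool frame: the origin (TCP) lies between the finger pads; the fingertips stand 22 mm ahead of it and the grasp point (between the pads) lies 3 mm ahead of it; z points along the fingers, y is the direction in which the jaws open and shut (so a half turn about z gives the same grasp; the last joint's range is limited). The gripper opens to 85 mm and grips with 20 to 120 N. Pads are 22 mm wide; open, the fingers measure 114 mm over their backs; the gripper's body (76 mm by 85 mm) begins 54 mm behind the grasp point. The pads swing forward as they close: fully open they stand 13 mm farther back than shut.
Start: joints at [1.24, 0.13, 1.488, -0, 1.523, -0.085], TCP at [145.977, 581.976, 253.292] pointing down, gripper open.
Joint ranges: [-2.96, 2.96], [-0.89, 2.26], [0.02, 2.5], [-1.34, 4.48], [0, 2.73], [-2.66, 2.66]. Speed limits (rad/s): [2.39, 2.39, 2.79, 3.14, 3.14, 3.14].

## Interface

Orientations are given as a unit quaternion [w, x, y, z].
In Python, from bench import sense, grab_frame, job_done gives the robot as it stands. The module is installed in compiled form; this text tells all that it offers.
- The arm moves only by the shell command python3 -m crank 'ROWS' [FORCE]. ROWS is JSON, a list of rows, each an object with "xyz": the shift along the tool's x, y, z in m, a list of three; "rotation": the turn, a rotation vector about the tool's x, y, z in rad, a list of three; "claw": the gripper command: -1 is fully open, 1 is shut, values between are in proportion. In form: [{"xyz": [x, y, z], "rotation": [wx, wy, wz], "claw": claw}, ...]. A call has 1 to 20 rows; each row shifts and turns the commanded pose from where the row before left it, along the tool's axes as they then stand; what a row does not reach is not made up. A row lasts 1/8 s, in which the tool goes at most 62.5 mm and 10.7 degrees, less where a joint would pass 70% of its speed; a pose out of reach is approached as far as the arm can. A call is refused whole if a number of a shift passes 0.0625 or a number of a turn 0.188, either way. A call with a gripper value outside its range is refused whole. The fingers move at their own pace and stop on an object; FORCE is the grip in N (left out, the last holds). Time passes only in rows, so rows that do not move let the fingers close. It gives the time, the measured TCP pose, the force and the opening at its end, in the units of the state.
- sense(): the state, without advancing time (a new reading comes with each control period).
- grab_frame(name): name is "scene" or "top" or "wrist"; returns a dict with "frame" (420x560x3 uint8, red, green, blue), "K" (3x3 intrinsics, pixels), "R" (3x3) and "t" (3): a world point X has camera coordinates R X + t. Camera axes: x right, y down, z forward; pixel columns grow to the right and rows downward; lengths in mm; the calibration is good to about 2 mm. A picture is of the moment at which its call begins. There is no depth.
- job_done(): hands the job in, once; it reports no verdict.
The state is a dict: "time": time; "qpos": joint angles; "qvel": joint speeds; "effort": joint torques, N m; "tool_pos": TCP position; "orientation": TCP orientation; "ft_force": force on the tool from outside, world axes, zero at the start; "torque": the same for the moment, N m; "grip_width": opening from 0.0 (shut) to 1.0 (fully open).
Only numpy, scipy, OpenCV 4.12 (cv2) and the standard library are available. Lean on these libraries where they do the work, as an engineer would, in place of code of your own. Each camera call takes 0.05 s, during which the arm holds its last target.

## Task

Get the gas sensor test station running: seat the loose grey sensor block in the station's pocket, tongue first under the steel keeper bar, then rocked down until it sits flat and fully home. Then shut the vent cock (the one on the side with the brass silencer) by turning its handle to the stop across the pipe, and only after that open the supply cock (the one on the side with the pressure gauge) fully, its handle along the pipe against the stop. Do not push the jar, the slide box or the stack of dishes out of place.

Things in the scene. Friction and masses are not known exactly. Their poses are not given: they have to be found in the camera images.
- sensor_mid (a point): Loose grey sensor block, about 0.25 kg: a box 74 mm long (its x), 46 wide (y), 60 tall, a round steel grille on top and a flat tongue at the foot of its -x end. This point is the centre of the box, 30 mm above its underside, with the block's axes. Starts upright on the bench, left or right in front of the station, tongue towards the robot, turned up to 0.5 rad.
- tongue_tip (a point): Lower edge of the tongue's tip, middle of its width, on the sensor block. The tongue is 16 mm long, 36 wide, 6 thick, its underside level with the block's (90 mm over all); this point is 53 mm to -x of and 30 mm below sensor_mid.
- pocket (a point): Centre of the pocket's floor, 30 mm above the bench, with the station's axes: z up, x along the pocket, away from the robot, y along the pipes. Pocket 93 mm (x) by 49 (y), 16 deep, mouth chamfered 3 mm, in a white block 130 x 85 mm. Seated flat, the sensor block has these axes and sensor_mid is at x +8, y 0, z +30 mm from here, with 1.5 mm play each way.
- keeper (a point): Lower inner edge of the steel keeper bar over the pocket's -x end, station's axes. The bar covers the last 9 mm of the pocket, from 11 to 18 mm above its floor. So the block cannot go straight down: with the tongue end about 15 degrees low, the tongue goes down just to +x of the bar, slides under it towards -x until near the end wall, then the +x end is let down.
- supply (a joint): Supply cock on the station's +y side, where the pressure gauge is. 0 = shut: handle across the pipe, pointing to the station's -x (to the robot). 1.571 = open: handle along the pipe, pointing to +y, away from the pocket. Hard stop at each end, friction about 0.2 N m, stays where it is left. Starts shut or up to 0.25 rad off.
- vent (a joint): Vent cock on the station's -y side, where the brass silencer is. 0 = shut: handle across the pipe, pointing to the station's -x (to the robot). 1.571 = open: handle along the pipe, pointing to -y, away from the pocket. Hard stop at each end, friction about 0.2 N m, stays where it is left. Starts open or up to 0.35 rad off.
- supply_axis (a point): Point on the supply cock's vertical turning axis, at its handle's mid-thickness (87 mm above the bench), 130 mm to +y of the pocket's centre; station's axes. The gauge, 60 mm across, top 118 mm above the bench, stands 85 mm to +x and 77 mm to +y of here. Pipes and brass valve bodies under the handles reach at most 50 mm up, their necks 67 mm.
- vent_axis (a point): The same point of the vent cock, 130 mm to -y of the pocket's centre; station's axes. The silencer, a brass cylinder reaching 46 mm above the bench, lies 70 to 115 mm to -y of here.
- supply_grip (a point): Middle of the black sleeve on the supply cock's handle, 70 mm from the axis; its own -x points outward along the handle. The sleeve reaches from 30 to 100 mm from the axis, is 18 mm wide and 16 mm thick (79 to 95 mm above the bench), free on both sides and below.
- vent_grip (a point): The same point of the vent cock's handle, which has the same shape and height.
- slidebox: Bystander: closed flat plastic slide box, 87 x 67 x 45 mm, white with a clear lid; origin under its centre.
- jar: Bystander: small glass jar, 44 mm across, 55 mm tall, in front of the station; origin under its centre.
- dishes: Bystander: stack of three clear round dishes, 90 mm across, 48 mm tall, to the left; origin under its centre.
Not all that is in view belongs to the job. What is shaped like the part that bears sensor_mid but purple is not meant.

How it is judged:
By the outcome, as a careful person would: the job done as asked, in the order asked, and still so for the second after the job is handed in, with the robot touching nothing.
It also fails if it takes over 72 s, if anything falls off the work surface, if the arm or the gripper's body presses on something with over 40 N, if the wrist force passes 120 N, or if a joint passes its speed limit or range.

## Working session

There is one attempt and no reset: what is moved stays moved. The work goes in short steps, Python scripts to look and compute and a shell command to move; the robot and the scene stay as the last step left them, time stands still between calls to the robot, and variables do not carry over. Pictures are saved under pics/ and viewed, and the job is handed in when it is done.

```bash
mkdir -p pics
python3 - <<'E'
from bench import sense, grab_frame
import cv2,json
print(sense())
for n in ["scene","top","wrist"]:
    f=grab_frame(n); cv2.imwrite(f"pics/{n}0.png",f["frame"][:,:,::-1])
    print(n,f["K"],f["R"],f["t"])
E
```

```text
{'time': 0.0, 'qpos': array([ 1.23962271e+00,  1.31165695e-01,  1.48927111e+00,  4.68492160e-05,
        1.52299420e+00, -8.54130803e-02]), 'qvel': array([ 0.0018582 ,  0.0013458 ,  0.00118012, -0.00038295,  0.00036838,
       -0.00115723]), 'effort': array([-6.50436832e-04, -5.69412911e+01, -5.00537503e+01, -1.72397113e-04,
        1.49606791e-02, -5.88886550e-06]), 'tool_pos': array([145.78288793, 581.50234645, 252.24616987]), 'orientation': array([-2.12967889e-04,  1.22572344e-01,  9.92459155e-01, -8.94469936e-04]), 'ft_force': array([ 0.55046199, -1.19587001, -0.71141002]), 'torque': array([-0.01658198,  0.01680803, -0.00886317]), 'grip_width': 1.0014813362450157}
scene [[468.22581691   0.         268.71285263]
 [  0.         468.22581691 207.24294673]
 [  0.           0.           1.        ]] [[-0.65121347  0.75889372  0.00115978]
 [ 0.64621873  0.55532604 -0.52346379]
 [-0.39789744 -0.3401372  -0.85204713]] [ 250.33944187 -296.34947987 1471.7943842 ]
top [[509.84468744   0.         280.80256769]
 [  0.         509.84468744 198.30725435]
 [  0.           0.           1.        ]] [[-0.01727635 -0.99974811  0.01432649]
 [-0.99449847  0.0157015  -0.10356768]
 [ 0.10331664 -0.01603694 -0.99451922]] [  66.17578856  491.22378925 1455.7060537 ]
wrist [[295.28673158   0.         276.3525236 ]
 [  0.         295.28673158 205.6947656 ]
 [  0.           0.           1.        ]] [[ 0.24221407  0.97022199 -0.00127799]
 [ 0.93158709 -0.23220052  0.27969341]
 [ 0.27106795 -0.06893624 -0.96008852]] [-599.03728806  -36.20715262  378.57379427]
```

View pics/scene0.png

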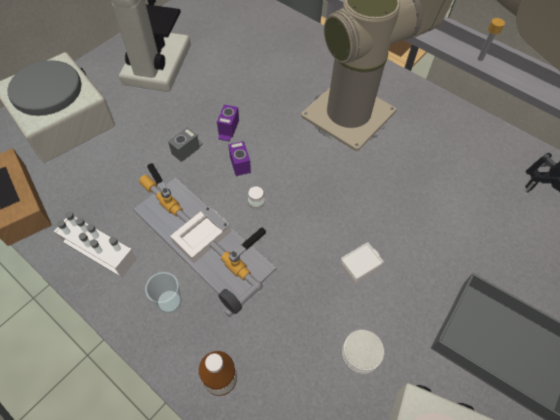

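View pics/top0.png

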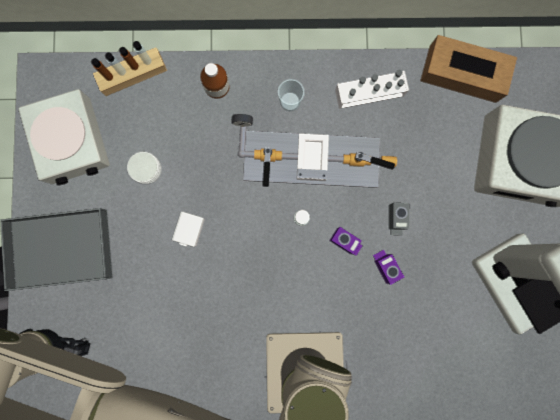

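View pics/wrist0.png

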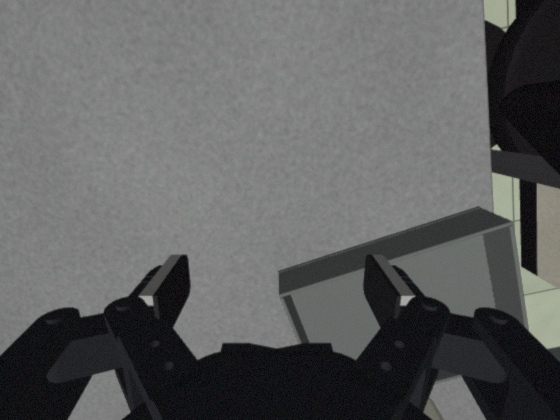

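Candidates for the sensor block in the top view are grey (400,217), purple (346,240) and purple (389,267). By the description I choose the grey one at (400,217). I'll check it in close crops.

```bash
cat > h.py <<'E'
import numpy as np, cv2
from bench import sense, grab_frame
from scipy.spatial.transform import Rotation as Rn
def ray(f,u,v,z):
    K,R,t=map(np.array,(f["K"],f["R"],f["t"]))
    d=R.T@np.linalg.inv(K)@np.array([u,v,1.]); c=-R.T@t
    return c+d*(z-c[2])/d[2]
def proj(f,X):
    K,R,t=map(np.array,(f["K"],f["R"],f["t"]))
    p=K@(R@np.array(X,float)+t); return p[:2]/p[2]
def crop(f,x0,y0,x1,y1,s,name):
    im=f["frame"][y0:y1,x0:x1,::-1]
    cv2.imwrite("pics/"+name,cv2.resize(im,None,fx=s,fy=s,interpolation=cv2.INTER_CUBIC))
def pose():
    s=sense(); w,x,y,z=s["orientation"]
    return np.array(s["tool_pos"]),Rn.from_quat([x,y,z,w])
E
python3 - <<'E'
from h import *
f=grab_frame("top"); crop(f,230,105,420,255,4,"topc.png")
g=grab_frame("scene"); crop(g,130,90,280,320,2.6,"scenec.png")
for u,v,z in [(400,213,60),(302,217,55),(144,167,48),(188,229,45),(313,155,46)]: print(u,v,ray(f,u,v,z).round())
E
```

```text
400 213 [ 441. -279.   60.]
302 217 [435.  -1.  55.]
144 167 [586. 449.  48.]
188 229 [407. 323.  45.]
313 155 [614. -37.  46.]
```

View pics/topc.png

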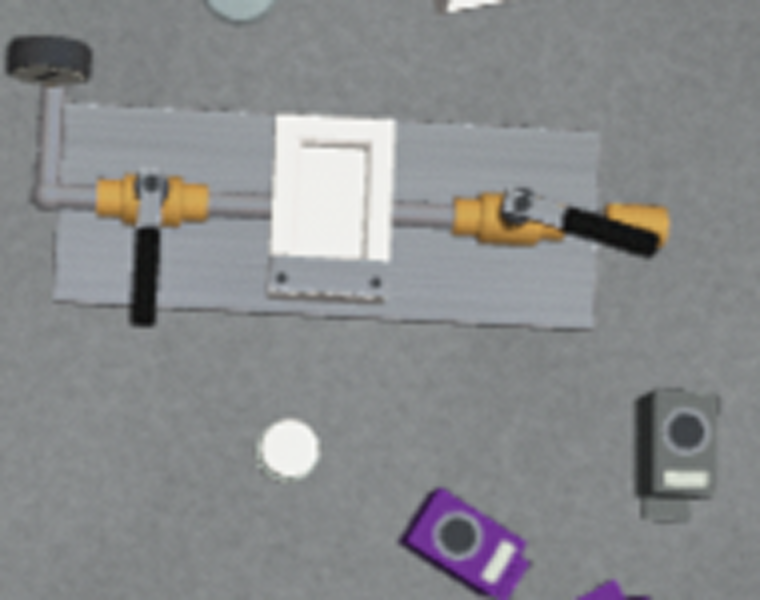

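View pics/scenec.png

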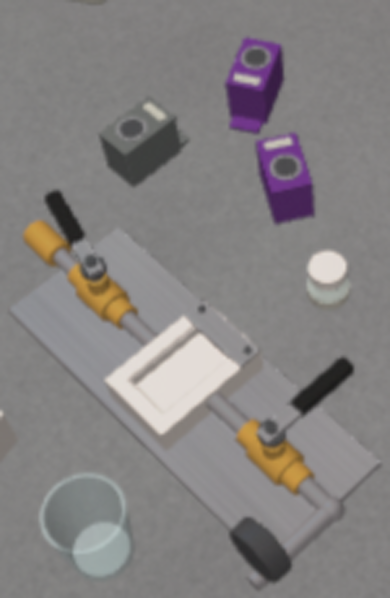

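```bash
cat >> h.py <<'E'
def go(p,R,n=None,ps=0.055,rs=0.17):
    """print per-row rows: tool frame deltas from now to pose p,R (R Rotation)"""
    p0,R0=pose(); p=np.array(p,float)
    d=R0.inv().apply(p-p0); rv=(R0.inv()*R).as_rotvec()
    print("shift(tool,mm)",d.round(1),"rotvec",rv.round(3))
def down(yaw): # tool x axis horizontally at world angle yaw, z down
    return Rn.from_matrix(np.array([[np.cos(yaw),np.sin(yaw),0],[np.sin(yaw),-np.cos(yaw),0],[0,0,-1]]))
E
python3 - <<'E'
from h import *
f=grab_frame("wrist"); p,R=pose()
C=-np.array(f["R"]).T@f["t"]
print("cam in tool",R.inv().apply(C-p), "R cam->tool",(R.as_matrix().T@np.array(f["R"]).T).round(3))
t=grab_frame("top"); P=lambda u,v,z: ray(t,230+u/4,105+v/4,z)
print("white corners",[P(*c,46).round(1) for c in [(276,114),(396,119),(390,262)]])
print("axes",P(151,183,92).round(1),P(520,203,92).round(1))
print("handle ends",P(143,325,87),P(655,246,87))
print("block top", [P(*c,60).round(1) for c in [(655,390),(719,393),(713,498),(650,494)]])
# where tool-down cam center ray hits the bench relative to tcp
E
```

```text
cam in tool [  71.78771675   -0.34708135 -120.36525771] R cam->tool [[ 0.001 -0.96  -0.28 ]
 [ 1.     0.001  0.001]
 [-0.    -0.28   0.96 ]]
white corners [array([678.4,   2.3,  46. ]), array([673.4, -84.8,  46. ]), array([568.5, -77.6,  46. ])]
axes [619.7  93.3  92. ] [ 601.7 -164.9   92. ]
handle ends [520.26516317 100.42214827  87.        ] [ 570.62942643 -259.80446168   87.        ]
block top [array([ 471.6, -262.2,   60. ]), array([ 468.7, -307.7,   60. ]), array([ 394.3, -300.2,   60. ]), array([ 397.8, -255.7,   60. ])]
```

Run:
```python
from h import *
go([490,-140,290],down(np.pi-0.07))
```

```text
shift(tool,mm) [-509.4 -616.5  -36.7] rotvec [-0.    -0.    -0.176]
```

```bash
python3 -m crank '[{"xyz":[-0.028,-0.034,-0.002],"rotation":[0,0,0],"claw":-1},{"xyz":[-0.028,-0.034,-0.002],"rotation":[0,0,0],"claw":-1},{"xyz":[-0.028,-0.034,-0.002],"rotation":[0,0,0],"claw":-1},{"xyz":[-0.028,-0.034,-0.002],"rotation":[0,0,0],"claw":-1},{"xyz":[-0.028,-0.034,-0.002],"rotation":[0,0,0],"claw":-1},{"xyz":[-0.028,-0.034,-0.002],"rotation":[0,0,0],"claw":-1},{"xyz":[-0.028,-0.034,-0.002],"rotation":[0,0,0],"claw":-1},{"xyz":[-0.028,-0.034,-0.002],"rotation":[0,0,0],"claw":-1},{"xyz":[-0.028,-0.034,-0.002],"rotation":[0,0,0],"claw":-1},{"xyz":[-0.028,-0.034,-0.002],"rotation":[0,0,0],"claw":-1},{"xyz":[-0.028,-0.034,-0.002],"rotation":[0,0,0],"claw":-1},{"xyz":[-0.028,-0.034,-0.002],"rotation":[0,0,0],"claw":-1},{"xyz":[-0.028,-0.034,-0.002],"rotation":[0,0,0],"claw":-1},{"xyz":[-0.028,-0.034,-0.002],"rotation":[0,0,0],"claw":-1},{"xyz":[-0.028,-0.034,-0.002],"rotation":[0,0,0],"claw":-1},{"xyz":[-0.028,-0.034,-0.002],"rotation":[0,0,0],"claw":-1},{"xyz":[-0.028,-0.034,-0.002],"rotation":[0,0,0],"claw":-1},{"xyz":[-0.028,-0.034,-0.002],"rotation":[0,0,0],"claw":-1},{"xyz":[0,0,0],"rotation":[0,0,-0.176],"claw":-1},{"xyz":[0,0,0],"rotation":[0,0,0],"claw":-1}]'
python3 - <<'E'
from h import *
f=grab_frame("wrist"); crop(f,0,0,560,420,1.42,"w1.png")
s=sense(); print(s["time"],s["tool_pos"],s["qpos"]); go([490,-140,290],down(np.pi-0.07))
E
```

```text
time: 2.85
tool_pos: [485.9, -134.6, 289.1]
orientation: [-0.0, 0.036, 0.999, 0.0]
ft_force: [-0.4, -0.1, 0.5]
grip_width: 0.999
2.9 [ 485.80321915 -134.25128543  289.16449181] [-3.71431706e-01 -1.43870430e-01  1.69629306e+00  7.50099759e-05
  1.58951028e+00 -1.86859161e+00]
shift(tool,mm) [-4.6 -5.4 -0.8] rotvec [ 0.    -0.    -0.004]
```

View pics/w1.png

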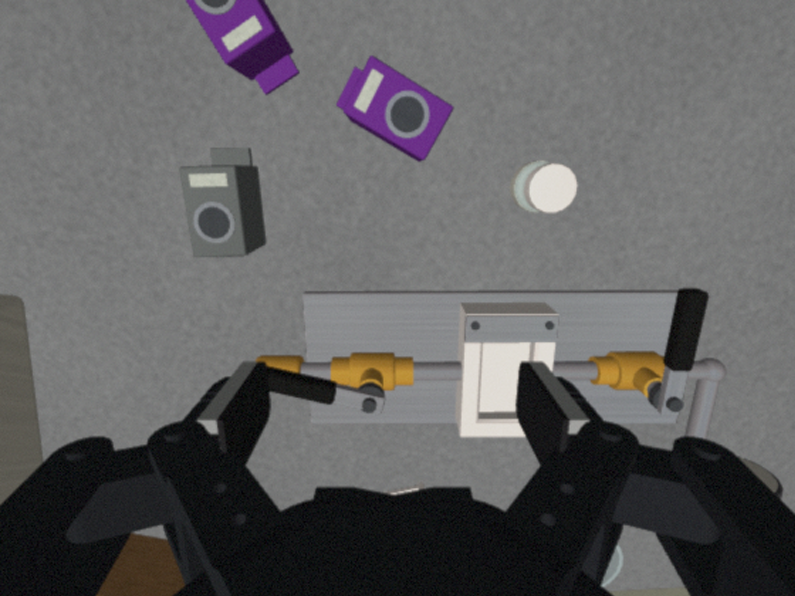

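Run:
```python
from h import *
f=grab_frame("wrist"); crop(f,315,205,400,315,6,"w2.png"); crop(f,115,95,200,190,6,"w3.png")
np.savez("f1.npz",K=f["K"],R=f["R"],t=f["t"])
```

```text
(no output)
```

View pics/w2.png

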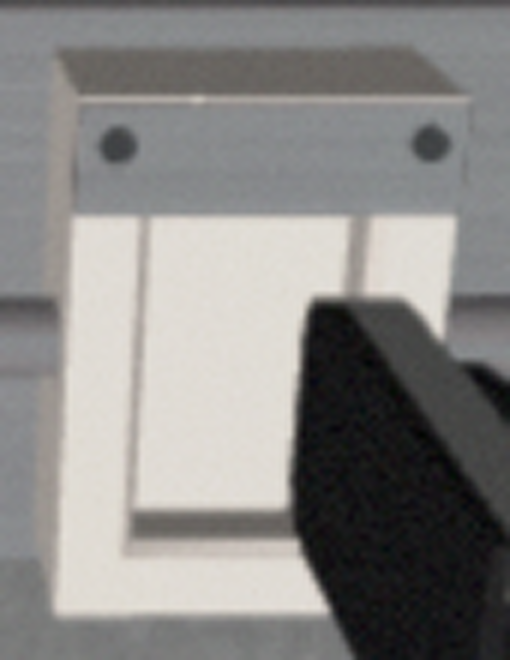

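View pics/w3.png

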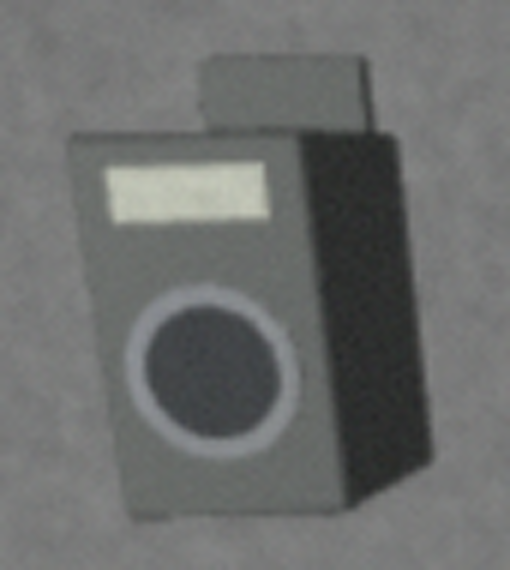

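```bash
cat >> h.py <<'E'
from scipy.optimize import least_squares
def fit(fs,pts,x0,z0=0):
    """fs: list of frames; pts: list of (frame idx,u,v,(local xyz)); fit x,y,yaw on plane z0"""
    def w(q,L): c,s=np.cos(q[2]),np.sin(q[2]); return [q[0]+c*L[0]-s*L[1],q[1]+s*L[0]+c*L[1],z0+L[2]]
    def r(q): return np.concatenate([proj(fs[i],w(q,L))-[u,v] for i,u,v,L in pts])
    o=least_squares(r,x0,x_scale=[10,10,.1]); return o.x, o.fun.reshape(-1,2)
E
python3 - <<'E'
from h import *
f=dict(np.load("f1.npz"))
B=[((68,134),(-37,-23,60)),((302,134),(-37,23,60)),((345,512),(37,23,60)),((130,518),(37,-23,60)),((398,136),(-37,23,0)),((432,460),(37,23,0)),((198,58),(-53,-18,6)),((362,56),(-53,18,6))]
q,r=fit([f],[(0,115+u/6,95+v/6,L) for (u,v),L in B],[433,-281,-.09]); print(q.round(3),r.round(1).tolist())
S=[((78,97),(-65,-42.5,48)),((470,97),(-65,42.5,48)),((57,615),(65,-42.5,46)),((122,555),(49.5,-27.5,46)),((135,510),(46.5,-24.5,30)),((75,213),(-37.5,-42.5,48)),((460,213),(-37.5,42.5,48))]
q,r=fit([f],[(0,315+u/6,205+v/6,L) for (u,v),L in S],[610,-36,-.07]); print(q.round(3),r.round(1).tolist())
E
```

```text
[ 4.37569e+02 -2.78682e+02 -5.50000e-02] [[-1.0, 0.1], [0.5, -0.7], [0.9, 0.5], [-1.4, 0.2], [0.7, -0.6], [0.7, 0.7], [-0.3, 0.1], [0.1, -0.1]]
[ 6.12932e+02 -3.24630e+01 -5.70000e-02] [[0.1, 0.5], [0.5, -0.5], [0.4, -0.2], [0.5, 0.2], [-1.7, -0.5], [-0.1, 0.8], [0.1, -0.2]]
```

Run:
```python
from h import *
go([437.5,-278.7,140],down(np.pi-0.055))
```

```text
shift(tool,mm) [  37.6 -147.9  149.3] rotvec [ 0.     0.    -0.018]
```

```bash
python3 -m crank '[{"xyz":[0.0075,-0.0295,0.030],"rotation":[0,0,-0.018],"claw":-1},{"xyz":[0.0075,-0.0295,0.030],"rotation":[0,0,0],"claw":-1},{"xyz":[0.0075,-0.0295,0.030],"rotation":[0,0,0],"claw":-1},{"xyz":[0.0075,-0.0295,0.030],"rotation":[0,0,0],"claw":-1},{"xyz":[0.0075,-0.0295,0.030],"rotation":[0,0,0],"claw":-1},{"xyz":[0,0,0],"rotation":[0,0,0],"claw":-1}]'
python3 - <<'E'
from h import *
f=grab_frame("wrist"); crop(f,150,60,410,290,3,"w4.png")
np.savez("f2.npz",K=f["K"],R=f["R"],t=f["t"])
go([437.5,-278.7,42],down(np.pi-0.055))
E
```

```text
time: 3.7
tool_pos: [438.2, -279.2, 136.7]
orientation: [-0.002, 0.028, 1.0, 0.001]
ft_force: [-0.2, 0.9, -0.6]
grip_width: 0.997
shift(tool,mm) [ 1.8 -0.1 96.4] rotvec [ 0.002 -0.002 -0.   ]
```

View pics/w4.png

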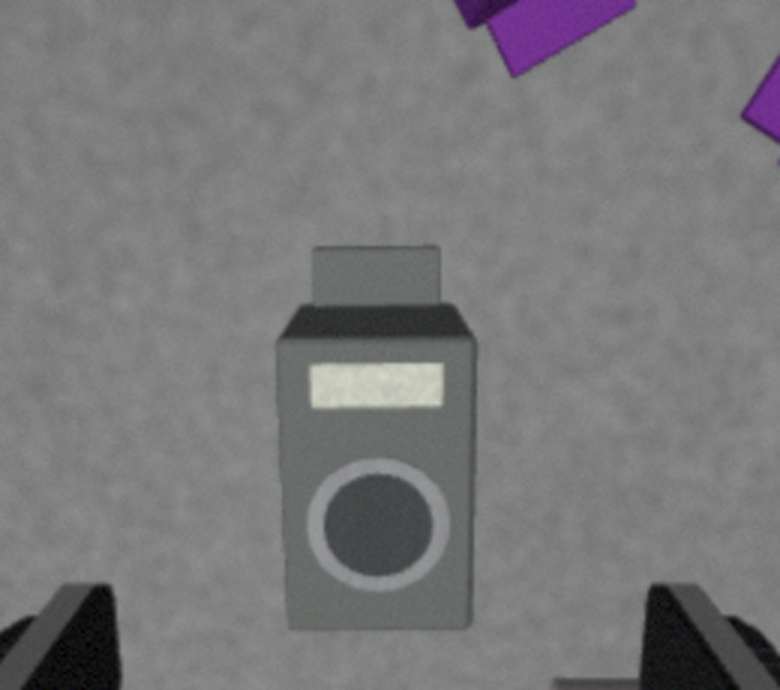

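Run:
```python
from h import *
f=dict(np.load("f2.npz"))
B=[((277,340),(-37,-23,60)),((477,340),(-37,23,60)),((471,628),(37,23,60)),((289,628),(37,-23,60)),((455,305),(-37,23,6)),((302,305),(-37,-23,6)),((313,247),(-53,-18,6)),((439,246),(-53,18,6))]
q,r=fit([f],[(0,150+u/3,60+v/3,L) for (u,v),L in B],[433,-281,-.09]); print(q.round(3),r.round(1).tolist())
go([q[0],q[1],42],down(np.pi+q[2]))
```

```text
[ 4.37054e+02 -2.79020e+02 -4.80000e-02] [[-0.6, -1.0], [1.0, -1.5], [0.5, 1.4], [-0.7, 1.9], [1.2, -0.4], [-2.0, 0.0], [-0.3, 0.1], [0.9, 0.1]]
shift(tool,mm) [ 2.3 -0.5 96.4] rotvec [ 0.002 -0.002 -0.007]
```

```bash
python3 -m crank '[{"xyz":[0.002,0,0.030],"rotation":[0,0,-0.007],"claw":-1},{"xyz":[0,0,0.030],"rotation":[0,0,0],"claw":-1},{"xyz":[0,0,0.025],"rotation":[0,0,0],"claw":-1},{"xyz":[0,0,0.012],"rotation":[0,0,0],"claw":-1},{"xyz":[0,0,0],"rotation":[0,0,0],"claw":-1},{"xyz":[0,0,0],"rotation":[0,0,0],"claw":1},{"xyz":[0,0,0],"rotation":[0,0,0],"claw":1},{"xyz":[0,0,0],"rotation":[0,0,0],"claw":1},{"xyz":[0,0,0],"rotation":[0,0,0],"claw":1},{"xyz":[0,0,0],"rotation":[0,0,0],"claw":1},{"xyz":[0,0,0],"rotation":[0,0,0],"claw":1}]' 60
python3 - <<'E'
from h import *
f=grab_frame("wrist"); crop(f,100,0,460,400,2,"w5.png"); print(sense()["ft_force"])
E
```

```text
time: 5.12
tool_pos: [439.2, -280.0, 43.6]
orientation: [0.001, 0.023, 1.0, -0.001]
ft_force: [0.6, 1.0, 7.0]
grip_width: 0.53
[-0.53982783  0.81011695  5.65184536]
```

View pics/w5.png

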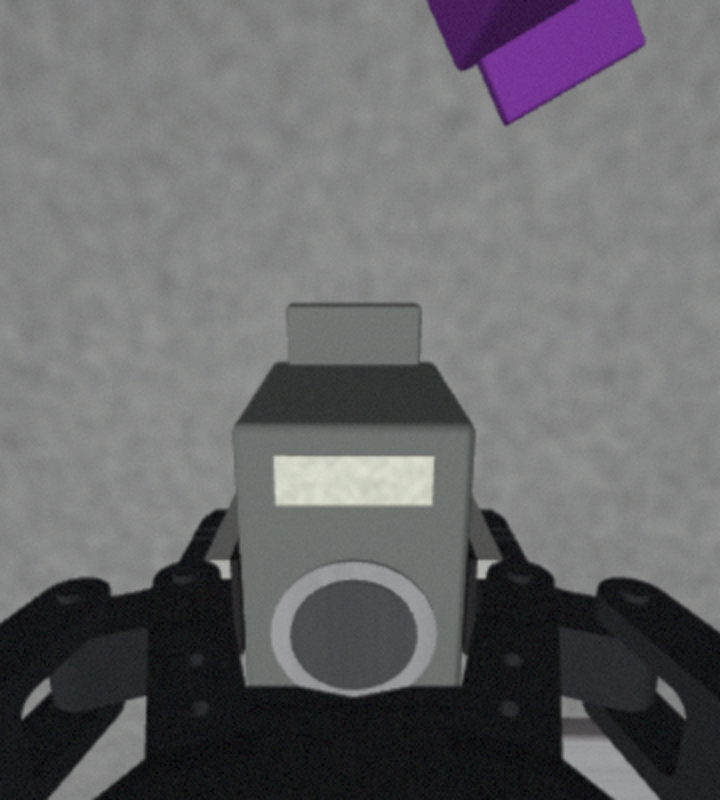

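Run:
```python
from h import *
f=grab_frame("wrist")
B=[((234,425),(-37,-23,60)),((474,425),(-37,23,60)),((245,686),(37,-23,60)),((462,686),(37,23,60)),((276,365),(-37,-23,6)),((434,365),(-37,23,6)),((287,305),(-53,-18,6)),((421,305),(-53,18,6))]
pts=[(0,100+u/2,v/2,L) for (u,v),L in B]
q,r=fit([f],pts,[437,-280,-.05]); print(q.round(3),r.round(1).tolist())
p,R=pose(); print(p,R.as_matrix().round(4).tolist())
c=[q[0],q[1],30]; print("mid in tool",R.inv().apply(np.array(c)-p).round(1))
```

```text
[ 4.34132e+02 -2.79550e+02 -4.50000e-02] [[-2.5, -8.4], [3.0, -8.1], [1.7, 23.8], [-1.6, 24.0], [-3.4, -5.9], [2.4, -5.8], [-0.6, -5.9], [0.8, -5.8]]
[ 439.1722316  -280.01142577   43.64940472] [[-0.999, 0.0451, 0.0018], [0.0451, 0.999, -0.0012], [-0.0019, -0.0011, -1.0]]
mid in tool [ 5.1  0.2 13.6]
```

Run:
```python
from h import *
f=grab_frame("wrist")
B=[((234,425),(-37,-23,60)),((474,425),(-37,23,60)),((276,365),(-37,-23,6)),((434,365),(-37,23,6)),((287,305),(-53,-18,6)),((421,305),(-53,18,6))]
pts=[(0,100+u/2,v/2,L) for (u,v),L in B]
q,r=fit([f],pts,[437,-280,-.05]); print(q.round(3),r.round(1).tolist())
p,R=pose(); c=[q[0],q[1],30]; print("mid in tool",R.inv().apply(np.array(c)-p).round(1))
go([p[0],p[1],125],down(np.pi-0.057))
go([612.9,-32.5,125],down(np.pi-0.057))
```

```text
[ 4.37330e+02 -2.79598e+02 -4.40000e-02] [[-2.0, 0.1], [2.5, 0.1], [-3.2, -0.1], [2.2, -0.1], [-0.4, 0.3], [0.5, 0.3]]
mid in tool [ 1.9  0.3 13.7]
shift(tool,mm) [ -0.2  -0.1 -81.3] rotvec [-0.001  0.002  0.012]
shift(tool,mm) [-162.6  255.   -81.3] rotvec [-0.001  0.002  0.012]
```

```bash
cat >> h.py <<'E'
ST=[612.9,-32.5,-0.057]
TIP=np.array([54.9,0.3,43.6])
def sR(tilt): return Rn.from_euler('z',ST[2])*Rn.from_euler('y',-tilt)*down(np.pi)
def tcp_for(tip,tilt):
    """tip: lower tongue edge in station coordinates (pocket floor origin)"""
    w=np.array([ST[0],ST[1],30.])+Rn.from_euler('z',ST[2]).apply(tip)
    R=sR(tilt); return w-R.apply(TIP),R
def tipnow():
    p,R=pose(); w=p+R.apply(TIP); l=Rn.from_euler('z',-ST[2]).apply(w-[ST[0],ST[1],30.])
    e=(Rn.from_euler('z',-ST[2])*R*down(np.pi).inv()).as_rotvec()
    print("tip in station",l.round(1),"rot",e.round(3)); return l
E
python3 - <<'E'
from h import *
p,R=tcp_for([-31,0,70],0.262); print(p)
go(p,R)
E
```

```text
[623.59899485 -33.41099204 156.33190499]
shift(tool,mm) [-173.3  254.5 -112.6] rotvec [ 0.    -0.26   0.012]
```

```bash
python3 -m crank '[{"xyz":[0,0,-0.020],"rotation":[0,0,0],"claw":1},{"xyz":[0,0,-0.036],"rotation":[0,0,0],"claw":1},{"xyz":[0,0,-0.036],"rotation":[0,0,0],"claw":1},{"xyz":[0,0,-0.036],"rotation":[0,0,0],"claw":1},{"xyz":[-0.025,0.036,0],"rotation":[0,0,0],"claw":1},{"xyz":[-0.025,0.036,0],"rotation":[0,0,0],"claw":1},{"xyz":[-0.025,0.036,0],"rotation":[0,0,0],"claw":1},{"xyz":[-0.025,0.036,0],"rotation":[0,0,0],"claw":1},{"xyz":[-0.025,0.036,0],"rotation":[0,0,0],"claw":1},{"xyz":[-0.025,0.036,0],"rotation":[0,0,0],"claw":1},{"xyz":[-0.023,0.037,0],"rotation":[0,0,0],"claw":1},{"xyz":[0,0,0],"rotation":[0,-0.13,0.012],"claw":1},{"xyz":[0,0,0],"rotation":[0,-0.13,0],"claw":1},{"xyz":[0,0,0],"rotation":[0,0,0],"claw":1}]'
python3 - <<'E'
from h import *
f=grab_frame("wrist"); crop(f,100,80,460,400,2.2,"w6.png"); np.savez("f3.npz",K=f["K"],R=f["R"],t=f["t"])
tipnow()
p,R=tcp_for([-31,0,70],0.262); go(p,R)
E
```

```text
time: 7.02
tool_pos: [619.2, -33.8, 167.7]
orientation: [0.127, 0.028, 0.992, -0.003]
ft_force: [-0.8, -0.6, -2.0]
grip_width: 0.535
tip in station [-34.   -0.9  83.5] rot [ 0.001 -0.256 -0.   ]
shift(tool,mm) [ 0.8  1.  13.5] rotvec [ 0.001 -0.006 -0.   ]
```

View pics/w6.png

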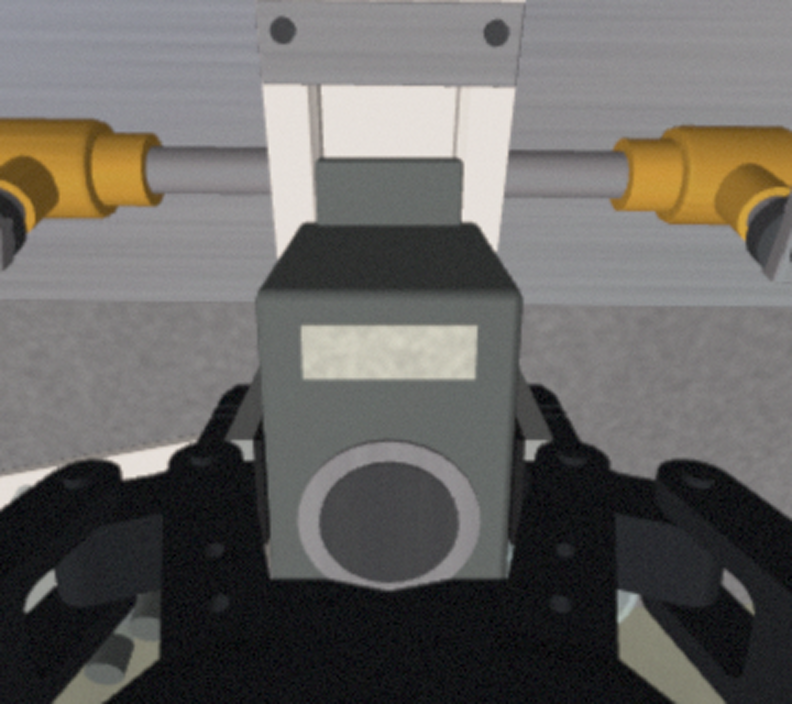

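Run:
```python
from h import *
f=grab_frame("wrist"); crop(f,210,55,350,195,5.5,"w7.png"); np.savez("f3.npz",K=f["K"],R=f["R"],t=f["t"]); tipnow()
```

```text
tip in station [-32.4  -1.2  84.8] rot [ 0.001 -0.258 -0.   ]
```

View pics/w7.png

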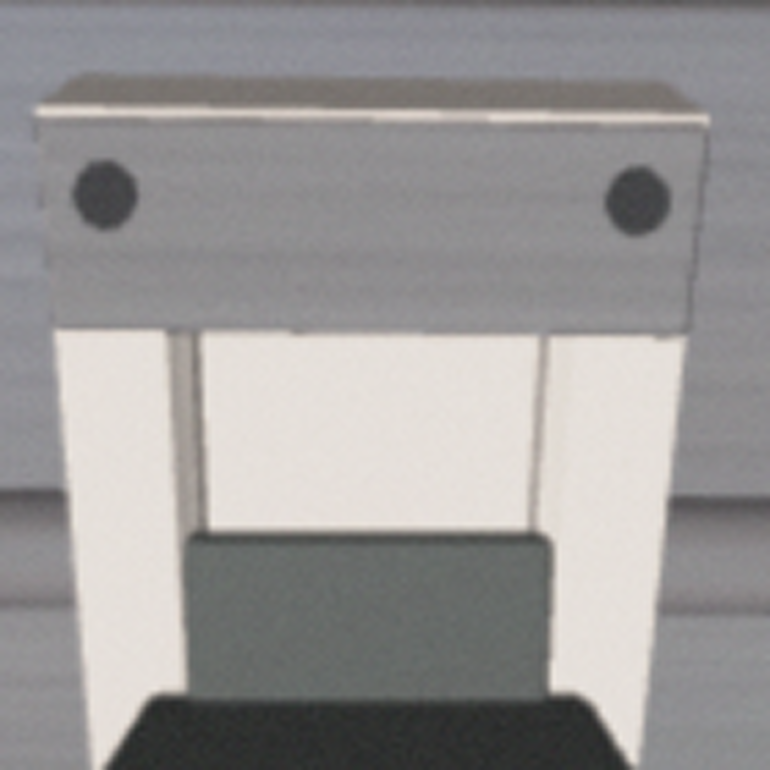

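Run:
```python
from h import *
f=dict(np.load("f3.npz")); s=5.5
S=[((35,110),(-65,-42.5,46)),((712,118),(-65,42.5,46)),((53,329),(-37.5,-42.5,48)),((688,334),(-37.5,42.5,48))]
for pts in (S,S[:2],S[2:]):
    q,r=fit([f],[(0,210+u/s,55+v/s,L) for (u,v),L in pts],[612,-33,-.05]); print(q.round(3),r.round(1).tolist())
# predicted tongue tip top edge from TIP
p,R=pose()
for y in (-18,18): print("pred tongue", (np.array(proj(f,p+R.apply(TIP+[0,y,-6])))-[210,55])*s)
print("pred tongue root",[(np.array(proj(f,p+R.apply(TIP+[-16,y,-6])))-[210,55])*s for y in(-18,18)])
# floor side lines at station y=+-24.5 x=0
for q in ([612.9,-32.5,-.057],):
  ST=q
  for y in(-24.5,24.5):
    for x in(-25,0):
      w=np.array([q[0],q[1],30])+Rn.from_euler('z',q[2]).apply([x,y,0]); print(x,y,(proj(f,w)-[210,55])*s)
```

```text
[ 6.13432e+02 -3.32330e+01 -6.60000e-02] [[0.2, -0.6], [-0.3, -0.7], [-0.0, 0.6], [0.1, 0.9]]
[ 6.13837e+02 -3.32870e+01 -6.70000e-02] [[0.3, -0.0], [-0.3, -0.0]]
[ 6.12911e+02 -3.31750e+01 -6.40000e-02] [[-0.1, 0.0], [0.1, 0.0]]
pred tongue [178.85611064 558.19754022]
pred tongue [552.66413207 558.57414673]
pred tongue root [array([183.82089743, 720.88206932]), array([547.29639189, 721.20406007])]
-25 -24.5 [206.10988819 386.65308528]
0 -24.5 [214.0429565 547.7226901]
-25 24.5 [539.50596438 386.90327185]
0 24.5 [530.40614964 547.9054485 ]
```

Run:
```python
from h import *
for i in range(3):
    p,R=pose(); f=grab_frame("wrist"); C=-np.array(f["R"]).T@f["t"]
    print(p.round(2),R.as_rotvec().round(4),"cam in tool",R.inv().apply(C-p).round(2), (R.as_matrix().T@np.array(f["R"]).T)[1:,1:].round(4).tolist())
    TIPs=[ (proj(f,p+R.apply(TIP+[0,y,-6]))).round(1) for y in(-18,18)]; print(TIPs)
print(sense()["time"])
```

```text
[622.36 -34.6  170.96] [ 0.0826  2.8822 -0.0097] cam in tool [  71.79   -0.15 -120.69] [[0.0008, 0.0009], [-0.28, 0.96]]
[array([243. , 152.7]), array([310.9, 152.8])]
[623.33 -34.75 171.72] [ 0.0825  2.8806 -0.0099] cam in tool [  71.81   -0.17 -120.67] [[0.0008, 0.0009], [-0.2799, 0.96]]
[array([243.1, 152.8]), array([310.9, 152.8])]
[623.8  -34.84 171.94] [ 0.0825  2.8798 -0.01  ] cam in tool [  71.82   -0.15 -120.68] [[0.0008, 0.001], [-0.2799, 0.96]]
[array([243. , 152.8]), array([310.9, 152.9])]
7.275
```

```bash
sed -i 's/^ST=.*/ST=[613.3,-33.2,-0.064]/' h.py; python3 -m crank '[{"xyz":[0,0,0],"rotation":[0,0,0],"claw":1},{"xyz":[0,0,0],"rotation":[0,0,0],"claw":1}]'
python3 - <<'E'
from h import *
tipnow(); p,R=tcp_for([-31,0,32],0.262); go(p,R); print(sense()["tool_pos"])
E
```

```text
time: 7.52
tool_pos: [622.9, -34.5, 170.5]
orientation: [0.13, 0.028, 0.991, -0.003]
ft_force: [0.2, 0.2, -1.8]
grip_width: 0.529
tip in station [-32.2  -0.6  84.2] rot [ 0.002 -0.26   0.007]
shift(tool,mm) [12.3  0.3 50.7] rotvec [ 0.003 -0.002  0.007]
[622.88541035 -34.48160582 170.48329771]
```

```bash
python3 -m crank '[{"xyz":[0.004,0,0.017],"rotation":[0.003,-0.002,-0.007],"claw":1},{"xyz":[0.004,0,0.017],"rotation":[0,0,0],"claw":1},{"xyz":[0.004,0,0.017],"rotation":[0,0,0],"claw":1},{"xyz":[0,0,0],"rotation":[0,0,0],"claw":1},{"xyz":[0,0,0],"rotation":[0,0,0],"claw":1},{"xyz":[0,0,0],"rotation":[0,0,0],"claw":1}]'
python3 - <<'E'
from h import *
f=grab_frame("wrist"); crop(f,190,35,370,195,4.4,"w8.png"); np.savez("f3.npz",K=f["K"],R=f["R"],t=f["t"]); tipnow()
E
```

```text
time: 8.28
tool_pos: [624.7, -34.7, 119.0]
orientation: [0.131, 0.025, 0.991, -0.005]
ft_force: [0.2, 0.7, -1.7]
grip_width: 0.531
tip in station [-30.1  -1.2  32.6] rot [-0.002 -0.264  0.014]
```

View pics/w8.png

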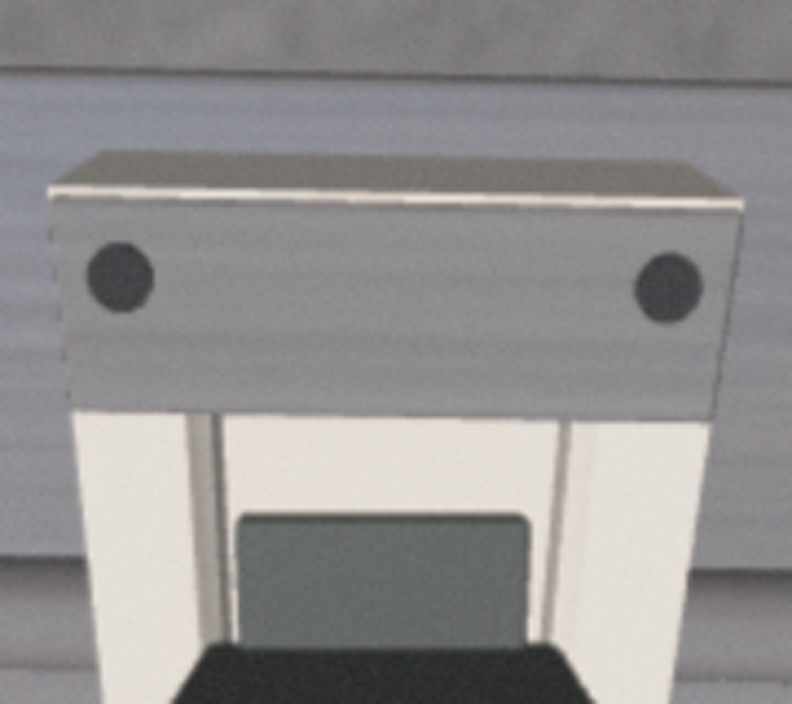

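Run:
```python
from h import *
import h
f=dict(np.load("f3.npz")); s=4.4
S=[((48,187),(-65,-42.5,46)),((744,203),(-65,42.5,46)),((71,411),(-37.5,-42.5,48)),((711,421),(-37.5,42.5,48))]
for pts in (S,S[:2],S[2:]):
    q,r=fit([f],[(0,190+u/s,35+v/s,L) for (u,v),L in pts],[612,-33,-.05]); print(q.round(3),r.round(1).tolist())
p,R=pose()
print("pred tongue", [(np.array(proj(f,p+R.apply(TIP+[0,y,-6])))-[190,35])*s for y in(-18,18)],"meas 237..530, 515")
p,R=tcp_for([-31,0,32],0.262); go(p,R)
```

```text
[ 6.13294e+02 -3.35530e+01 -6.80000e-02] [[-0.1, -0.4], [0.1, -0.8], [-0.6, 0.6], [0.6, 1.1]]
[ 6.13593e+02 -3.37150e+01 -7.00000e-02] [[0.0, -0.0], [-0.0, -0.0]]
[ 6.12874e+02 -3.34170e+01 -6.40000e-02] [[-0.7, 0.1], [0.7, 0.1]]
pred tongue [array([233.5140162 , 518.15752263]), array([532.07832813, 518.44002594])] meas 237..530, 515
shift(tool,mm) [0.9 0.5 0.5] rotvec [-0.001  0.002  0.014]
```

```bash
sed -i 's/^ST=.*/ST=[613.1,-33.4,-0.067]/' h.py
python3 - <<'E'
from h import *
p,R=tcp_for([-32,0,32],0.262); go(p,R)
p,R=tcp_for([-32,0,10],0.262); go(p,R)
p,R=tcp_for([-32,0,2],0.262); go(p,R)
E
```

```text
shift(tool,mm) [2.1 0.2 0.2] rotvec [0.    0.002 0.017]
shift(tool,mm) [ 7.8  0.3 21.4] rotvec [0.    0.002 0.017]
shift(tool,mm) [ 9.9  0.4 29.1] rotvec [0.    0.002 0.017]
```

```bash
python3 -m crank '[{"xyz":[0.002,0,0],"rotation":[0,0.002,0.017],"claw":1},{"xyz":[0.003,0,0.011],"rotation":[0,0,0],"claw":1},{"xyz":[0.003,0,0.010],"rotation":[0,0,0],"claw":1},{"xyz":[0,0,0],"rotation":[0,0,0],"claw":1},{"xyz":[0,0,0],"rotation":[0,0,0],"claw":1},{"xyz":[0,0,0],"rotation":[0,0,0],"claw":1}]'
python3 - <<'E'
from h import *
f=grab_frame("wrist"); crop(f,190,35,370,195,4.4,"w9.png"); np.savez("f3.npz",K=f["K"],R=f["R"],t=f["t"]); tipnow()
p,R=tcp_for([-32,0,2],0.262); go(p,R)
E
```

```text
time: 9.07
tool_pos: [622.1, -34.5, 96.0]
orientation: [0.13, 0.033, 0.991, -0.004]
ft_force: [0.3, 0.5, -2.0]
grip_width: 0.531
tip in station [-32.8  -0.1   9.8] rot [ 0.    -0.261 -0.   ]
shift(tool,mm) [1.3 0.2 7.7] rotvec [ 0.    -0.001 -0.   ]
```

View pics/w9.png

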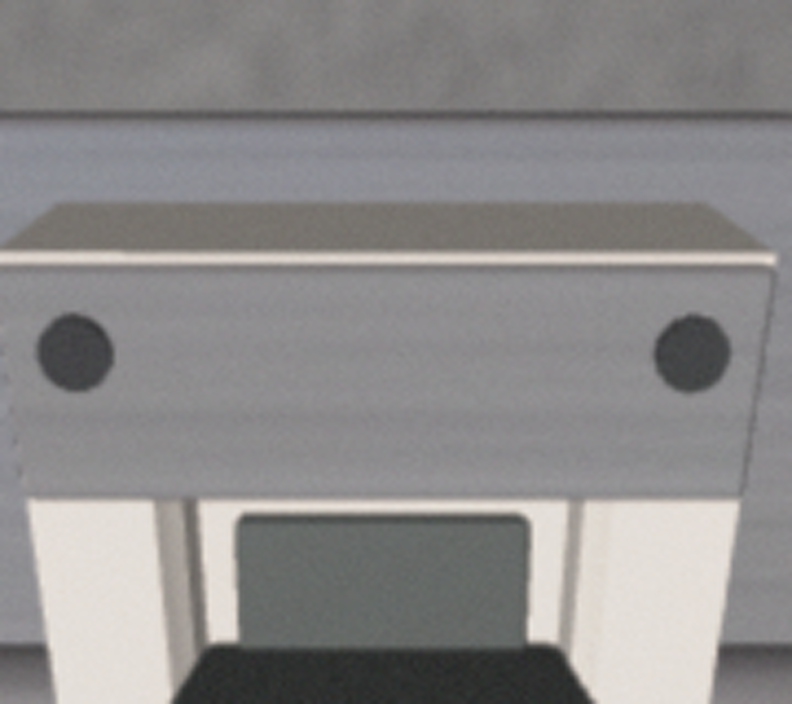

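```bash
python3 -m crank '[{"xyz":[0.001,0.0003,0.004],"rotation":[0,0,0],"claw":1},{"xyz":[0.0005,0,0.0035],"rotation":[0,0,0],"claw":1},{"xyz":[0,0,0],"rotation":[0,0,0],"claw":1},{"xyz":[0,0,0],"rotation":[0,0,0],"claw":1}]'
python3 - <<'E'
from h import *
f=grab_frame("wrist"); crop(f,190,55,370,195,4.4,"w10.png"); tipnow(); print(sense()["ft_force"])
p,R=tcp_for([-44,0,1.5],0.262); go(p,R)
E
```

```text
time: 9.62
tool_pos: [622.2, -34.1, 87.9]
orientation: [0.13, 0.033, 0.991, -0.004]
ft_force: [0.0, -0.0, -1.5]
grip_width: 0.533
tip in station [-32.6   0.2   1.8] rot [ 0.   -0.26 -0.  ]
[ 0.76252775 -1.12017581 -1.91304577]
shift(tool,mm) [11.1 -0.1 -2.8] rotvec [ 0.    -0.002 -0.   ]
```

View pics/w10.png

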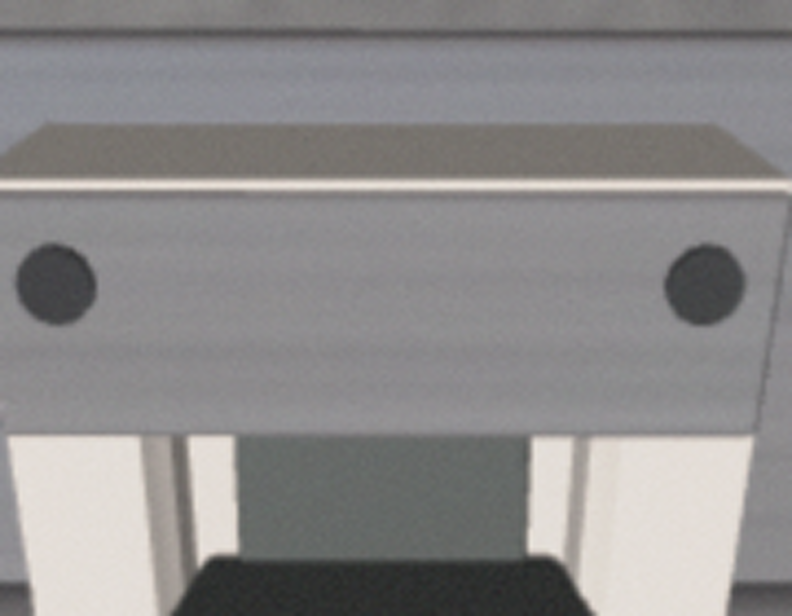

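```bash
python3 -m crank '[{"xyz":[0.004,0,-0.001],"rotation":[0,0,0],"claw":1},{"xyz":[0.004,0,-0.001],"rotation":[0,0,0],"claw":1},{"xyz":[0.002,0,-0.0006],"rotation":[0,0,0],"claw":1},{"xyz":[0,0,0],"rotation":[0,0,0],"claw":1},{"xyz":[0,0,0],"rotation":[0,0,0],"claw":1}]'
python3 - <<'E'
from h import *
f=grab_frame("wrist"); crop(f,190,55,370,195,4.4,"w11.png"); tipnow(); print(sense()["ft_force"])
p,R=tcp_for([-44.5,0,1.5],0.262); go(p,R)
E
```

```text
time: 10.3
tool_pos: [612.0, -33.5, 88.0]
orientation: [0.13, 0.033, 0.991, -0.004]
ft_force: [-0.0, -0.3, -2.0]
grip_width: 0.529
tip in station [-42.9   0.2   1.7] rot [ 0.   -0.26 -0.  ]
[ 0.32186744 -0.0660702  -2.54923176]
shift(tool,mm) [ 1.7 -0.1 -0.3] rotvec [ 0.    -0.002 -0.   ]
```

View pics/w11.png

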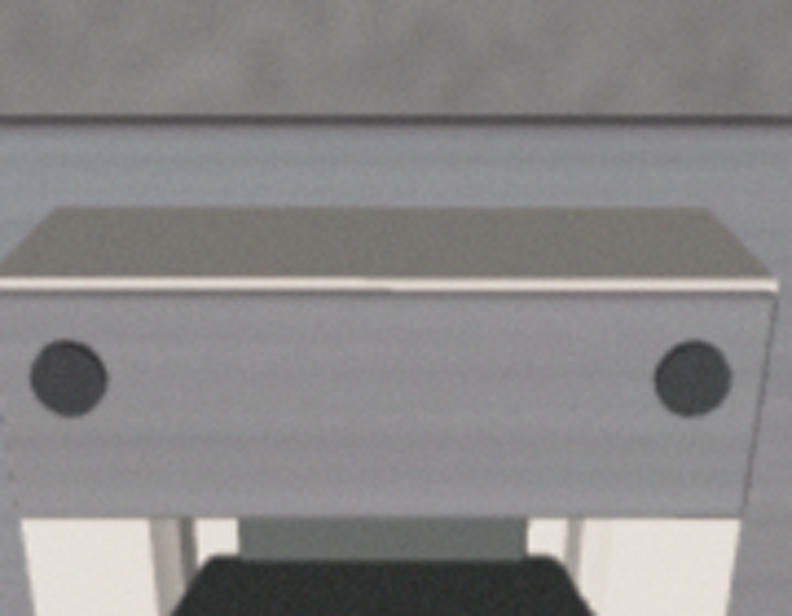

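```bash
python3 -m crank '[{"xyz":[0.001,0,-0.0003],"rotation":[0,0,0],"claw":1},{"xyz":[0.0007,0,-0.0001],"rotation":[0,0,0],"claw":1},{"xyz":[0,0,0],"rotation":[0,0,0],"claw":1},{"xyz":[0,0,0],"rotation":[0,0,0],"claw":1}]'
python3 - <<'E'
from h import *
tipnow(); print(sense()["ft_force"])
for t in (0.262,.17,.08,0):
  p,R=tcp_for([-44.3,0,1],t); go(p,R)
E
```

```text
time: 10.85
tool_pos: [610.3, -33.4, 87.9]
orientation: [0.13, 0.033, 0.991, -0.004]
ft_force: [1.5, 0.4, -2.3]
grip_width: 0.535
tip in station [-44.7   0.2   1.6] rot [ 0.   -0.26 -0.  ]
[ 1.46108633  0.37073609 -2.31368711]
shift(tool,mm) [-0.1 -0.1  0.6] rotvec [ 0.    -0.002 -0.   ]
shift(tool,mm) [-3.9 -0.1  5.8] rotvec [ 0.    0.09 -0.  ]
shift(tool,mm) [-7.1 -0.1 11.3] rotvec [ 0.    0.18 -0.  ]
shift(tool,mm) [-9.6 -0.1 16.3] rotvec [ 0.    0.26 -0.  ]
```

```bash
python3 -m crank '[{"xyz":[-0.0018,0,0.0024],"rotation":[0,0.043,0],"claw":1},{"xyz":[-0.0018,0,0.0024],"rotation":[0,0.043,0],"claw":1},{"xyz":[-0.0018,0,0.0024],"rotation":[0,0.043,0],"claw":1},{"xyz":[0,0,0],"rotation":[0,0,0],"claw":1},{"xyz":[0,0,0],"rotation":[0,0,0],"claw":1}]'
python3 - <<'E'
from h import *
f=grab_frame("wrist"); crop(f,160,55,400,300,2.4,"w12.png"); tipnow(); print(sense()["ft_force"],sense()["torque"])
E
```

```text
time: 11.48
tool_pos: [616.7, -33.8, 81.7]
orientation: [0.066, 0.034, 0.997, -0.002]
ft_force: [-0.7, 0.2, -2.2]
grip_width: 0.534
tip in station [-45.2   0.2   1.3] rot [ 0.    -0.131 -0.   ]
[-0.48579447 -0.33503136 -1.39181963] [-0.02348519  0.10415768  0.00912948]
```

View pics/w12.png

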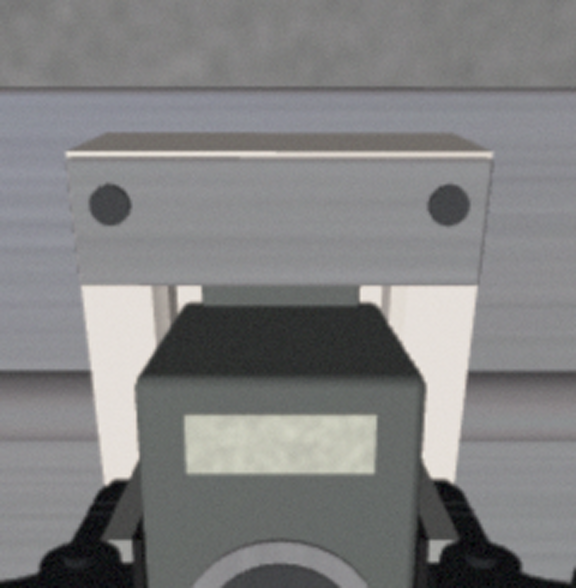

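```bash
python3 -m crank '[{"xyz":[-0.0020,0,0.0024],"rotation":[0,0.043,0],"claw":1},{"xyz":[-0.0019,0,0.0024],"rotation":[0,0.043,0],"claw":1},{"xyz":[0,0,0],"rotation":[0,0,0],"claw":1}]'
python3 -m crank '[{"xyz":[-0.0019,0,0.0024],"rotation":[0,0.043,0],"claw":1},{"xyz":[0,0,0.0006],"rotation":[0,0,0],"claw":1},{"xyz":[0,0,0],"rotation":[0,0,0],"claw":1}]'
python3 - <<'E'
from h import *
f=grab_frame("wrist"); crop(f,160,55,400,300,2.4,"w13.png"); tipnow(); print(sense()["ft_force"],sense()["torque"])
E
```

```text
time: 11.9
tool_pos: [621.6, -34.1, 77.6]
orientation: [0.023, 0.034, 0.999, -0.001]
ft_force: [-0.5, 0.0, -2.1]
grip_width: 0.53
time: 12.28
tool_pos: [623.0, -34.2, 74.6]
orientation: [0.001, 0.034, 0.999, 0.0]
ft_force: [-0.1, 0.4, -1.6]
grip_width: 0.529
tip in station [-44.9   0.2   0.9] rot [ 0.001 -0.003 -0.   ]
[-0.22905174  0.00258227 -1.8362514 ] [-0.03301844  0.0080647   0.00227093]
```

View pics/w13.png

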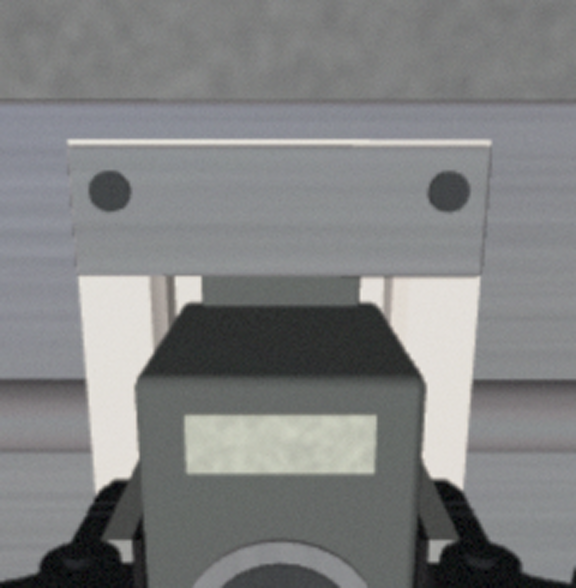

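Flat and still without contact, about 0.9 mm above the floor. I'll press gently down to feel the floor.

```bash
python3 -m crank '[{"xyz":[0,0,0.0006],"rotation":[0,0.002,0],"claw":1},{"xyz":[0,0,0.0006],"rotation":[0,0,0],"claw":1},{"xyz":[0,0,0],"rotation":[0,0,0],"claw":1}]'
python3 -m crank '[{"xyz":[0,0,0.0006],"rotation":[0,0,0],"claw":1},{"xyz":[0,0,0.0004],"rotation":[0,0,0],"claw":1},{"xyz":[0,0,0],"rotation":[0,0,0],"claw":1}]'
python3 - <<'E'
from h import *
tipnow(); print(sense()["ft_force"],sense()["torque"])
E
```

```text
time: 12.7
tool_pos: [623.4, -34.2, 73.8]
orientation: [0.0, 0.034, 0.999, 0.0]
ft_force: [-1.4, -0.2, 0.2]
grip_width: 0.529
time: 13.08
tool_pos: [623.5, -34.2, 73.7]
orientation: [0.0, 0.034, 0.999, 0.0]
ft_force: [-6.0, 0.9, 8.5]
grip_width: 0.528
tip in station [-44.5   0.2   0.1] rot [ 0. -0. -0.]
[-6.02718348  0.90284804  8.54117276] [ 0.01268342  0.87650026 -0.05100025]
```

```bash
python3 -m crank '[{"xyz":[0,0,-0.0005],"rotation":[0,0,0],"claw":-1},{"xyz":[0,0,0],"rotation":[0,0,0],"claw":-1},{"xyz":[0,0,0],"rotation":[0,0,0],"claw":-1},{"xyz":[0,0,0],"rotation":[0,0,0],"claw":-1},{"xyz":[0,0,-0.03],"rotation":[0,0,0],"claw":-1},{"xyz":[0,0,-0.04],"rotation":[0,0,0],"claw":-1},{"xyz":[0,0,-0.04],"rotation":[0,0,0],"claw":-1},{"xyz":[0.01,0,-0.03],"rotation":[0,0,0],"claw":-1},{"xyz":[0.02,0,0],"rotation":[0,0,0],"claw":-1},{"xyz":[0,0,0],"rotation":[0,0,0],"claw":-1},{"xyz":[0,0,0],"rotation":[0,0,0],"claw":-1},{"xyz":[0,0,0],"rotation":[0,0,0],"claw":-1}]'
python3 - <<'E'
from h import *
f=grab_frame("wrist"); crop(f,0,0,560,420,1.42,"w14.png"); crop(f,210,110,360,290,4,"w15.png"); np.savez("f4.npz",K=f["K"],R=f["R"],t=f["t"])
p,R=pose();print(p,sense()["ft_force"])
E
```

```text
time: 14.58
tool_pos: [593.6, -32.3, 212.4]
orientation: [-0.0, 0.034, 0.999, 0.0]
ft_force: [-0.3, 0.4, 0.2]
grip_width: 1.0
[593.55693511 -32.31121076 212.35403995] [-0.68523555  0.93350514 -0.43031895]
```

View pics/w14.png

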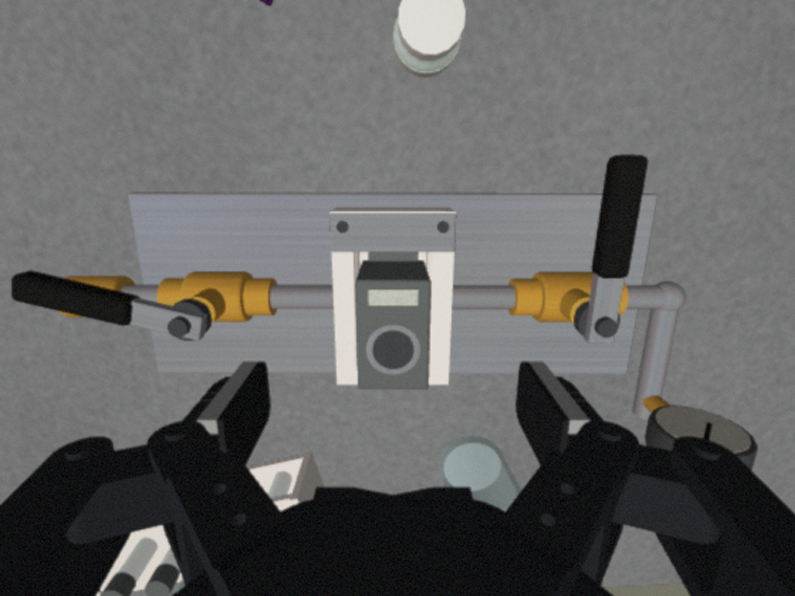

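View pics/w15.png

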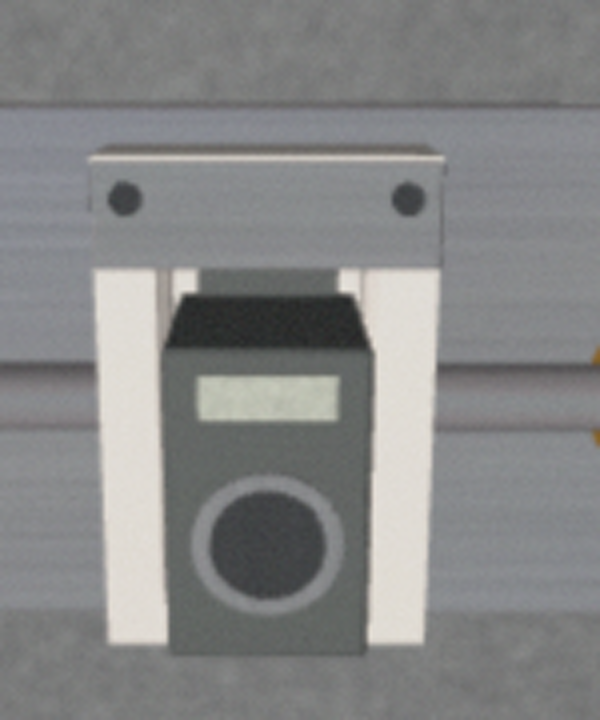

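```bash
cat >> h.py <<'E'
def S2W(l): return np.array([ST[0],ST[1],0.])+Rn.from_euler('z',ST[2]).apply(l)
def W2S(w): return Rn.from_euler('z',-ST[2]).apply(np.array(w)-[ST[0],ST[1],0.])
E
python3 - <<'E'
from h import *
f=dict(np.load("f4.npz"))
for n,pts in {"vent":[(18,286),(133,309),(179,326)],"supply":[(628,158),(612,275),(605,326)]}.items():
    print(n,[W2S(ray(f,u/1.42,v/1.42,95)).round(1) for u,v in pts])
p,R=tcp_for([0,0,0],0)
t=S2W([30,0,115]); go(t,sR(0))
E
```

```text
vent [array([ -25.7, -220.2,   95. ]), array([ -11.5, -155.1,   95. ]), array([  -0.7, -129.2,   95. ])]
supply [array([-97.7, 127.2,  95. ]), array([-32.6, 128.1,  95. ]), array([ -0.8, 128.5,  95. ])]
shift(tool,mm) [-49.7   0.2  97.3] rotvec [ 0.001 -0.001 -0.   ]
```

```bash
python3 -m crank '[{"xyz":[-0.025,0,0.025],"rotation":[0,0,0],"claw":1},{"xyz":[-0.025,0,0.025],"rotation":[0,0,0],"claw":1},{"xyz":[0,0,0.025],"rotation":[0,0,0],"claw":1},{"xyz":[0,0,0.014],"rotation":[0,0,0],"claw":1},{"xyz":[0,0,0],"rotation":[0,0,0],"claw":1},{"xyz":[0,0,0],"rotation":[0,0,0],"claw":1},{"xyz":[0,0,0.003],"rotation":[0,0,0],"claw":1},{"xyz":[0,0,0.003],"rotation":[0,0,0],"claw":1},{"xyz":[0,0,0],"rotation":[0,0,0],"claw":1}]'
```

```text
time: 15.75
tool_pos: [643.1, -35.6, 117.9]
orientation: [-0.0, 0.034, 0.999, 0.0]
ft_force: [0.1, -0.4, -0.0]
grip_width: 0.001
```

```bash
python3 -m crank '[{"xyz":[0,0,0.002],"rotation":[0,0,0],"claw":1},{"xyz":[0,0,0.0015],"rotation":[0,0,0],"claw":1},{"xyz":[0,0,0],"rotation":[0,0,0],"claw":1}]'
python3 -m crank '[{"xyz":[0,0,0.0015],"rotation":[0,0,0],"claw":1},{"xyz":[0,0,0.001],"rotation":[0,0,0],"claw":1},{"xyz":[0,0,0],"rotation":[0,0,0],"claw":1}]'
python3 -m crank '[{"xyz":[0,0,0.001],"rotation":[0,0,0],"claw":1},{"xyz":[0,0,0],"rotation":[0,0,0],"claw":1}]'
```

```text
time: 16.12
tool_pos: [643.2, -35.6, 114.2]
orientation: [-0.0, 0.034, 0.999, 0.0]
ft_force: [0.3, 0.3, 0.3]
grip_width: 0.003
time: 16.5
tool_pos: [643.4, -35.6, 112.1]
orientation: [0.0, 0.034, 0.999, 0.0]
ft_force: [-0.8, -0.3, 1.2]
grip_width: 0.001
time: 16.75
tool_pos: [643.7, -35.6, 112.2]
orientation: [0.0, 0.034, 0.999, 0.0]
ft_force: [-2.7, 0.4, 6.4]
grip_width: -0.0
```

```bash
cat >> h.py <<'E'
def vent(phi,r=70,z=92): return S2W([-r*np.cos(phi),-130-r*np.sin(phi),z]), down(ST[2]+phi)
def supply(phi,r=70,z=92): return S2W([-r*np.cos(phi),130+r*np.sin(phi),z]), down(np.pi+ST[2]-phi)
E
python3 -m crank '[{"xyz":[0,0,0.001],"rotation":[0,0,0],"claw":1},{"xyz":[0,0,0],"rotation":[0,0,0],"claw":1}]'
python3 - <<'E'
from h import *
p,R=vent(1.29,z=170); go(p,R)
E
```

```text
time: 17.0
tool_pos: [644.1, -35.7, 112.2]
orientation: [0.001, 0.034, 0.999, 0.0]
ft_force: [-4.5, 0.5, 12.3]
grip_width: 0.003
shift(tool,mm) [  50.3 -197.   -58. ] rotvec [2.000e-03 1.000e-03 1.851e+00]
```

```bash
python3 -m crank '[{"xyz":[0,0,-0.025],"rotation":[0,0,0],"claw":1},{"xyz":[0,0,-0.036],"rotation":[0,0,0],"claw":1},{"xyz":[0.010,-0.039,0],"rotation":[0,0,0],"claw":0.1},{"xyz":[0.010,-0.039,0],"rotation":[0,0,0],"claw":0.1},{"xyz":[0.010,-0.039,0],"rotation":[0,0,0],"claw":0.1},{"xyz":[0.010,-0.040,0],"rotation":[0,0,0],"claw":0.1},{"xyz":[0.010,-0.040,0],"rotation":[0,0,0],"claw":0.1},{"xyz":[0,0,0],"rotation":[0,0,0.185],"claw":0.1},{"xyz":[0,0,0],"rotation":[0,0,0.185],"claw":0.1},{"xyz":[0,0,0],"rotation":[0,0,0.185],"claw":0.1},{"xyz":[0,0,0],"rotation":[0,0,0.185],"claw":0.1},{"xyz":[0,0,0],"rotation":[0,0,0.185],"claw":0.1},{"xyz":[0,0,0],"rotation":[0,0,0.185],"claw":0.1},{"xyz":[0,0,0],"rotation":[0,0,0.185],"claw":0.1},{"xyz":[0,0,0],"rotation":[0,0,0.185],"claw":0.1},{"xyz":[0,0,0],"rotation":[0,0,0.185],"claw":0.1},{"xyz":[0,0,0],"rotation":[0,0,0.185],"claw":0.1},{"xyz":[0,0,0],"rotation":[0,0,0],"claw":0.1},{"xyz":[0,0,0],"rotation":[0,0,0],"claw":0.1},{"xyz":[0,0,0],"rotation":[0,0,0],"claw":0.1}]'
python3 - <<'E'
from h import *
f=grab_frame("wrist"); crop(f,0,0,560,420,1.42,"w16.png"); np.savez("f5.npz",K=f["K"],R=f["R"],t=f["t"])
p,R=vent(1.29,z=92); go(p,R)
E
```

```text
time: 19.5
tool_pos: [580.2, -228.8, 170.9]
orientation: [-0.0, 0.818, 0.576, 0.0]
ft_force: [0.8, -0.6, 0.1]
grip_width: 0.451
shift(tool,mm) [-0.   0.4 78.9] rotvec [-0.    -0.     0.003]
```

View pics/w16.png

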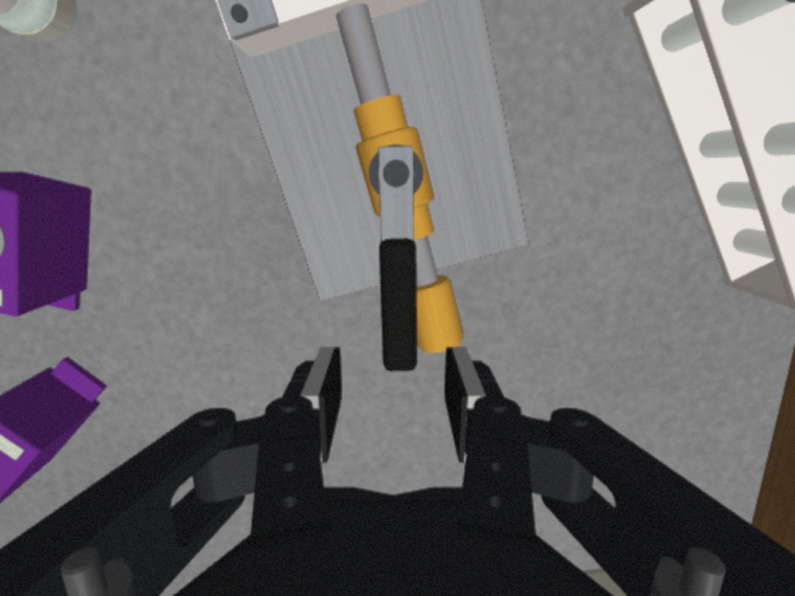

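```bash
python3 -m crank '[{"xyz":[0,0.0003,0.03],"rotation":[0,0,0],"claw":0.1},{"xyz":[0,0,0.03],"rotation":[0,0,0],"claw":0.1},{"xyz":[0,0,0.019],"rotation":[0,0,0],"claw":0.1},{"xyz":[0,0,0],"rotation":[0,0,0],"claw":0.1},{"xyz":[0,0,0],"rotation":[0,0,0],"claw":0.1},{"xyz":[0,0,0],"rotation":[0,0,0],"claw":1},{"xyz":[0,0,0],"rotation":[0,0,0],"claw":1},{"xyz":[0,0,0],"rotation":[0,0,0],"claw":1},{"xyz":[0,0,0],"rotation":[0,0,0],"claw":1}]' 30
python3 - <<'E'
from h import *
p,R=pose(); l=W2S(p); print(l, np.arctan2(-(l[1]+130),-l[0]), sense()["ft_force"])
v=np.array(l[:2])-[0,-130]; print(np.hypot(*v))
E
```

```text
time: 20.68
tool_pos: [581.6, -229.5, 93.7]
orientation: [0.001, 0.818, 0.575, 0.001]
ft_force: [-0.2, -0.4, 6.2]
grip_width: 0.2
[ -18.28573645 -197.77738772   93.744468  ] 1.307279202195116 [-0.24027852 -0.38169758  6.16158269]
70.20072964597112
```

```bash
python3 -m crank '[{"xyz":[0.0006,-0.0091,0],"rotation":[0,0,0.13],"claw":1},{"xyz":[0.0006,-0.0091,0],"rotation":[0,0,0.13],"claw":1},{"xyz":[0.0006,-0.0091,0],"rotation":[0,0,0.13],"claw":1},{"xyz":[0.0006,-0.0091,0],"rotation":[0,0,0.13],"claw":1},{"xyz":[0.0006,-0.0091,0],"rotation":[0,0,0.13],"claw":1},{"xyz":[0,0,0],"rotation":[0,0,0],"claw":1},{"xyz":[0,0,0],"rotation":[0,0,0],"claw":1}]'
python3 - <<'E'
from h import *
p,R=pose(); l=W2S(p); x=R.as_matrix()[:,0];print(l, np.arctan2(-(l[1]+130),-l[0]),np.arctan2(x[1],x[0])-ST[2], sense()["ft_force"],sense()["torque"])
p,R=vent(0.0); go(p,R)
E
```

```text
time: 21.55
tool_pos: [546.2, -201.5, 93.7]
orientation: [0.001, 0.959, 0.283, 0.001]
ft_force: [-1.4, -0.7, 6.9]
grip_width: 0.204
[ -55.46601    -172.24972354   93.66001764] 0.6509615716266937 0.6411017367322869 [-1.39318849 -0.65511807  6.92516956] [-0.13447207  0.20312919 -0.11333943]
shift(tool,mm) [ 13.6 -42.6   1.6] rotvec [ 0.001 -0.002  0.641]
```

Turning well. I'll go on to just past the stop.

```bash
python3 -m crank '[{"xyz":[0.0006,-0.0091,0],"rotation":[0,0,0.13],"claw":1},{"xyz":[0.0006,-0.0091,0],"rotation":[0,0,0.13],"claw":1},{"xyz":[0.0006,-0.0091,0],"rotation":[0,0,0.13],"claw":1},{"xyz":[0.0006,-0.0091,0],"rotation":[0,0,0.13],"claw":1},{"xyz":[0.0003,-0.0063,0],"rotation":[0,0,0.09],"claw":1},{"xyz":[0,0,0],"rotation":[0,0,0],"claw":1},{"xyz":[0,0,0],"rotation":[0,0,0],"claw":1}]'
python3 - <<'E'
from h import *
p,R=pose(); l=W2S(p); x=R.as_matrix()[:,0];print(l, np.arctan2(-(l[1]+130),-l[0]),np.arctan2(x[1],x[0])-ST[2], sense()["ft_force"],sense()["torque"])
E
```

```text
time: 22.42
tool_pos: [535.0, -160.9, 93.7]
orientation: [0.0, 1.0, -0.018, 0.001]
ft_force: [-2.5, -0.3, 8.3]
grip_width: 0.207
[ -69.35200093 -132.45241114   93.6585211 ] 0.035347065190473995 0.031079710162689796 [-2.48893862 -0.29756657  8.28853416] [-0.19573546  0.42698677 -0.23190587]
```

```bash
python3 -m crank '[{"xyz":[0,-0.0014,0],"rotation":[0,0,0.02],"claw":1},{"xyz":[0,-0.0014,0],"rotation":[0,0,0.02],"claw":1},{"xyz":[0,0,0],"rotation":[0,0,0],"claw":1}]'
python3 -m crank '[{"xyz":[0,-0.0014,0],"rotation":[0,0,0.01],"claw":1},{"xyz":[0,-0.001,0],"rotation":[0,0,0],"claw":1},{"xyz":[0,0,0],"rotation":[0,0,0],"claw":1}]'
python3 - <<'E'
from h import *
p,R=pose(); l=W2S(p); x=R.as_matrix()[:,0];print(l, np.arctan2(-(l[1]+130),-l[0]),np.arctan2(x[1],x[0])-ST[2], sense()["ft_force"],sense()["torque"])
E
```

```text
time: 22.8
tool_pos: [535.2, -158.6, 93.7]
orientation: [0.001, 0.999, -0.038, 0.001]
ft_force: [-2.1, -2.6, 7.5]
grip_width: 0.208
time: 23.18
tool_pos: [535.2, -158.3, 93.7]
orientation: [0.003, 0.999, -0.043, 0.001]
ft_force: [-4.2, -12.7, 4.7]
grip_width: 0.204
[ -69.32427603 -129.87389592   93.71301088] -0.0018190444240146024 -0.018557894937051927 [ -4.18244037 -12.73923392   4.67420158] [-2.08419474  0.45647622  0.51854868]
```

```bash
python3 -m crank '[{"xyz":[0,0.0005,0],"rotation":[0,0,0],"claw":0.1},{"xyz":[0,0,0],"rotation":[0,0,0],"claw":0.1},{"xyz":[0,0,0],"rotation":[0,0,0],"claw":0.1},{"xyz":[0,0,-0.03],"rotation":[0,0,0],"claw":0.1},{"xyz":[0,0,-0.04],"rotation":[0,0,0],"claw":0.1},{"xyz":[0,0,-0.04],"rotation":[0,0,0],"claw":0.1},{"xyz":[-0.05,0,0],"rotation":[0,0,0],"claw":0.1},{"xyz":[-0.04,0,0],"rotation":[0,0,0],"claw":0.1},{"xyz":[0,0,0],"rotation":[0,0,0],"claw":0.1},{"xyz":[0,0,0],"rotation":[0,0,0],"claw":0.1},{"xyz":[0,0,0],"rotation":[0,0,0],"claw":0.1}]'
python3 - <<'E'
from h import *
f=grab_frame("wrist"); crop(f,0,0,560,420,1.42,"w17.png"); np.savez("f6.npz",K=f["K"],R=f["R"],t=f["t"])
p,R=supply(0.0,z=203); go(p,R)
E
```

```text
time: 24.55
tool_pos: [445.6, -148.0, 202.2]
orientation: [-0.0, 0.999, -0.043, 0.0]
ft_force: [-0.6, -0.9, 0.4]
grip_width: 0.449
shift(tool,mm) [  84.8 -257.2   -0.8] rotvec [-0.000e+00  1.000e-03  3.123e+00]
```

View pics/w17.png

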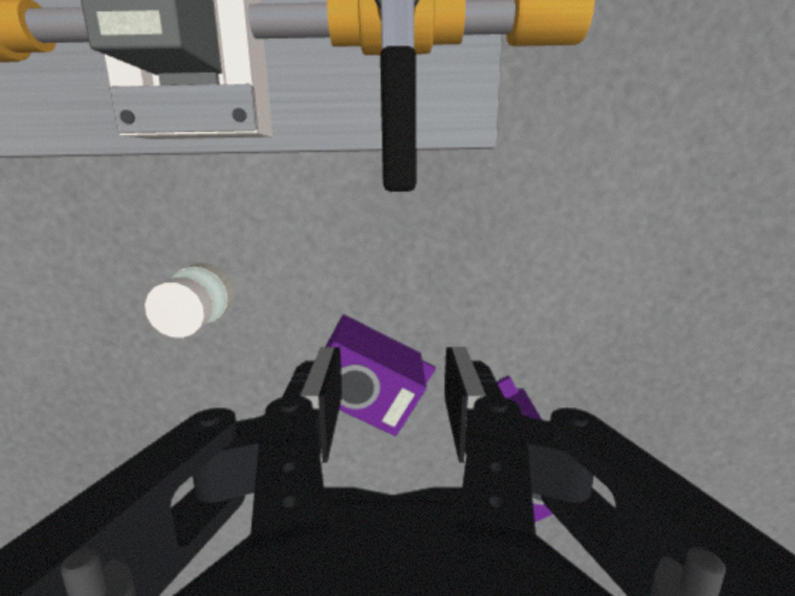

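Run:
```python
from h import *
f=dict(np.load("f6.npz"))
a,b=[W2S(ray(f,u/1.42,v/1.42,95)) for u,v in [(397.5,50),(400,186)]]; print(a,b,np.arctan2(a[1]-b[1],a[0]-b[0]))
c,d=[W2S(ray(f,u/1.42,v/1.42,15)) for u,v in [(0,156),(497,147)]];print(c,d)
```

```text
[ -33.27184043 -130.37852323   95.        ] [ -97.17437399 -130.81769291   95.        ] 0.006872384369234556
[-74.90349601 147.13764197  15.        ] [ -74.90488407 -199.7574239    15.        ]
```

```bash
python3 -m crank '[{"xyz":[0.014,-0.043,0],"rotation":[0,0,0],"claw":0.1},{"xyz":[0.014,-0.043,0],"rotation":[0,0,0],"claw":0.1},{"xyz":[0.014,-0.043,0],"rotation":[0,0,0],"claw":0.1},{"xyz":[0.014,-0.043,0],"rotation":[0,0,0],"claw":0.1},{"xyz":[0.014,-0.043,0],"rotation":[0,0,0],"claw":0.1},{"xyz":[0.014,-0.043,0],"rotation":[0,0,0],"claw":0.1},{"xyz":[0,0,0],"rotation":[0,0,-0.186],"claw":0.1},{"xyz":[0,0,0],"rotation":[0,0,-0.186],"claw":0.1},{"xyz":[0,0,0],"rotation":[0,0,-0.186],"claw":0.1},{"xyz":[0,0,0],"rotation":[0,0,-0.186],"claw":0.1},{"xyz":[0,0,0],"rotation":[0,0,-0.186],"claw":0.1},{"xyz":[0,0,0],"rotation":[0,0,-0.186],"claw":0.1},{"xyz":[0,0,0],"rotation":[0,0,-0.186],"claw":0.1},{"xyz":[0,0,0],"rotation":[0,0,-0.186],"claw":0.1},{"xyz":[0,0,0],"rotation":[0,0,-0.186],"claw":0.1}]'
python3 -m crank '[{"xyz":[0,0,0],"rotation":[0,0,-0.186],"claw":0.1},{"xyz":[0,0,0],"rotation":[0,0,-0.186],"claw":0.1},{"xyz":[0,0,0],"rotation":[0,0,-0.186],"claw":0.1},{"xyz":[0,0,0],"rotation":[0,0,-0.186],"claw":0.1},{"xyz":[0,0,0],"rotation":[0,0,-0.186],"claw":0.1},{"xyz":[0,0,0],"rotation":[0,0,-0.186],"claw":0.1},{"xyz":[0,0,0],"rotation":[0,0,-0.186],"claw":0.1},{"xyz":[0,0,0],"rotation":[0,0,-0.18],"claw":0.1},{"xyz":[0,0,0],"rotation":[0,0,0],"claw":0.1},{"xyz":[0,0,0],"rotation":[0,0,0],"claw":0.1},{"xyz":[0,0,0],"rotation":[0,0,0],"claw":0.1}]'
python3 - <<'E'
from h import *
f=grab_frame("wrist"); crop(f,0,0,560,420,1.42,"w18.png"); np.savez("f7.npz",K=f["K"],R=f["R"],t=f["t"])
p,R=supply(0.0,z=92); go(p,R)
E
```

```text
time: 26.48
tool_pos: [551.1, 102.2, 201.7]
orientation: [-0.0, 0.699, 0.716, 0.0]
ft_force: [-0.1, -0.8, 0.5]
grip_width: 0.448
time: 27.85
tool_pos: [550.7, 101.9, 202.0]
orientation: [-0.0, 0.037, 0.999, 0.0]
ft_force: [-0.2, 0.1, -0.6]
grip_width: 0.451
shift(tool,mm) [ -1.4  -0.9 110. ] rotvec [ 0.    -0.    -0.006]
```

View pics/w18.png

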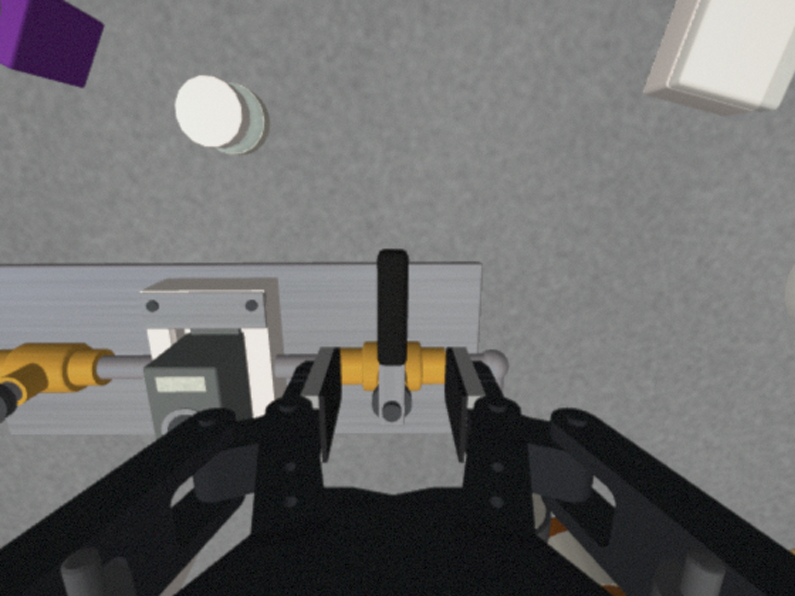

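```bash
python3 -m crank '[{"xyz":[-0.0014,-0.0009,0.035],"rotation":[0,0,-0.006],"claw":0.1},{"xyz":[0,0,0.035],"rotation":[0,0,0],"claw":0.1},{"xyz":[0,0,0.025],"rotation":[0,0,0],"claw":0.1},{"xyz":[0,0,0.014],"rotation":[0,0,0],"claw":0.1},{"xyz":[0,0,0],"rotation":[0,0,0],"claw":0.1},{"xyz":[0,0,0],"rotation":[0,0,0],"claw":1},{"xyz":[0,0,0],"rotation":[0,0,0],"claw":1},{"xyz":[0,0,0],"rotation":[0,0,0],"claw":1},{"xyz":[0,0,0],"rotation":[0,0,0],"claw":1}]' 30
python3 - <<'E'
from h import *
p,R=pose(); l=W2S(p); x=R.as_matrix()[:,0];print(l, np.arctan2(l[1]-130,-l[0]),np.hypot(l[0],l[1]-130),np.pi-np.arctan2(x[1],x[0])+ST[2], sense()["ft_force"])
E
```

```text
time: 29.02
tool_pos: [552.9, 101.1, 94.6]
orientation: [0.001, 0.033, 0.999, 0.0]
ft_force: [-1.3, -0.2, 6.2]
grip_width: 0.203
[-69.07499186 130.13498657  94.58109172] 0.0019542007164968403 69.07512375080606 -0.0016929257473140003 [-1.33692813 -0.22983105  6.19116811]
```

```bash
python3 -m crank '[{"xyz":[-0.0006,0.0091,0],"rotation":[0,0,0.13],"claw":1},{"xyz":[-0.0006,0.0091,0],"rotation":[0,0,0.13],"claw":1},{"xyz":[-0.0006,0.0091,0],"rotation":[0,0,0.13],"claw":1},{"xyz":[-0.0006,0.0091,0],"rotation":[0,0,0.13],"claw":1},{"xyz":[-0.0006,0.0091,0],"rotation":[0,0,0.13],"claw":1},{"xyz":[-0.0006,0.0091,0],"rotation":[0,0,0.13],"claw":1},{"xyz":[0,0,0],"rotation":[0,0,0],"claw":1},{"xyz":[0,0,0],"rotation":[0,0,0],"claw":1}]'
python3 - <<'E'
from h import *
p,R=pose(); l=W2S(p); x=R.as_matrix()[:,0];print(l, np.arctan2(l[1]-130,-l[0]),np.hypot(l[0],l[1]-130),np.pi-np.arctan2(x[1],x[0])+ST[2], sense()["ft_force"])
E
```

```text
time: 30.02
tool_pos: [576.7, 148.7, 94.6]
orientation: [0.001, 0.409, 0.913, 0.001]
ft_force: [0.2, -1.5, 5.8]
grip_width: 0.206
[-48.541462   179.21468217  94.57061173] 0.7922847845851754 69.12567160136179 0.7758259847832656 [ 0.20997695 -1.50671156  5.78634001]
```

```bash
python3 -m crank '[{"xyz":[-0.0006,0.0091,0],"rotation":[0,0,0.13],"claw":1},{"xyz":[-0.0006,0.0091,0],"rotation":[0,0,0.13],"claw":1},{"xyz":[-0.0006,0.0091,0],"rotation":[0,0,0.13],"claw":1},{"xyz":[-0.0006,0.0091,0],"rotation":[0,0,0.13],"claw":1},{"xyz":[-0.0006,0.0091,0],"rotation":[0,0,0.13],"claw":1},{"xyz":[-0.0006,0.0091,0],"rotation":[0,0,0.12],"claw":1},{"xyz":[0,0,0],"rotation":[0,0,0],"claw":1},{"xyz":[0,0,0],"rotation":[0,0,0],"claw":1}]'
python3 -m crank '[{"xyz":[0,0.001,0],"rotation":[0,0,0.015],"claw":1},{"xyz":[0,0.001,0],"rotation":[0,0,0.01],"claw":1},{"xyz":[0,0,0],"rotation":[0,0,0],"claw":1}]'
python3 - <<'E'
from h import *
p,R=pose(); l=W2S(p); x=R.as_matrix()[:,0];print(l, np.arctan2(l[1]-130,-l[0]),np.hypot(l[0],l[1]-130),np.pi-np.arctan2(x[1],x[0])+ST[2], sense()["ft_force"])
E
```

```text
time: 31.02
tool_pos: [626.6, 165.9, 94.6]
orientation: [0.0, 0.722, 0.692, 0.001]
ft_force: [-1.4, -2.1, 7.4]
grip_width: 0.201
time: 31.4
tool_pos: [627.7, 165.8, 94.5]
orientation: [0.0, 0.73, 0.683, -0.0]
ft_force: [-6.2, -2.6, 10.9]
grip_width: 0.206
[  1.26377558 199.76321009  94.54087894] 1.588909561072799 69.77465593023618 1.5704472987852458 [-6.18255233 -2.64477341 10.85099727]
```

```bash
python3 -m crank '[{"xyz":[0,0.001,0],"rotation":[0,0,0.005],"claw":1},{"xyz":[0,0.001,0],"rotation":[0,0,0],"claw":1},{"xyz":[0,0,0],"rotation":[0,0,0],"claw":1}]'
python3 - <<'E'
from h import *
p,R=pose(); l=W2S(p); print(l, np.arctan2(l[1]-130,-l[0]), sense()["ft_force"])
E
```

```text
time: 31.78
tool_pos: [628.0, 165.8, 94.4]
orientation: [-0.001, 0.732, 0.682, -0.002]
ft_force: [-16.6, -2.7, 17.9]
grip_width: 0.2
[  1.52287921 199.78705892  94.41306967] 1.5926146635162595 [-16.59133912  -2.6563582   17.92359238]
```

At the stop (−16.6 N, no further travel). I'll unload, open partly, rise straight up and check everything.

```bash
python3 -m crank '[{"xyz":[0,-0.001,0],"rotation":[0,0,0],"claw":0.2},{"xyz":[0,0,0],"rotation":[0,0,0],"claw":0.2},{"xyz":[0,0,0],"rotation":[0,0,0],"claw":0.2},{"xyz":[0,0,-0.03],"rotation":[0,0,0],"claw":0.2},{"xyz":[0,0,-0.04],"rotation":[0,0,0],"claw":0.2},{"xyz":[0,0,-0.05],"rotation":[0,0,0],"claw":0.2},{"xyz":[0,0,-0.05],"rotation":[0,0,0],"claw":0.2},{"xyz":[0.04,0,-0.03],"rotation":[0,0,0],"claw":0.2},{"xyz":[0.04,0,0],"rotation":[0,0,0],"claw":0.2},{"xyz":[0.04,0,0],"rotation":[0,0,0],"claw":0.2},{"xyz":[0,0,0],"rotation":[0,0,0],"claw":0.2},{"xyz":[0,0,0],"rotation":[0,0,0],"claw":0.2},{"xyz":[0,0,0],"rotation":[0,0,0],"claw":0.2}]'
python3 - <<'E'
from h import *
f=grab_frame("wrist"); crop(f,0,0,560,420,1.42,"w19.png"); np.savez("f8.npz",K=f["K"],R=f["R"],t=f["t"])
f=grab_frame("top"); crop(f,120,100,420,280,2.6,"t2.png")
g=grab_frame("scene"); crop(g,130,90,280,320,2.6,"s2.png")
E
```

```text
time: 33.4
tool_pos: [637.9, 284.6, 293.1]
orientation: [-0.0, 0.733, 0.68, 0.0]
ft_force: [0.1, -0.4, 0.2]
grip_width: 0.401
```

View pics/w19.png

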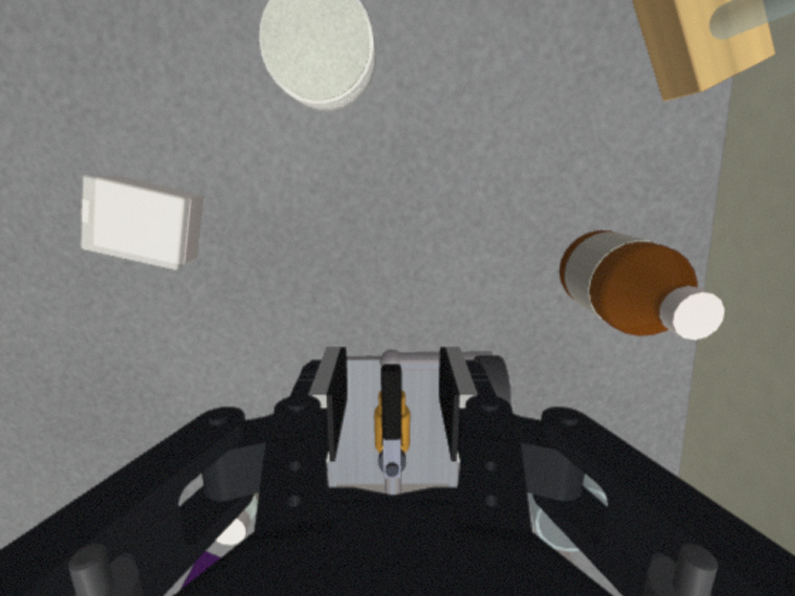

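View pics/t2.png

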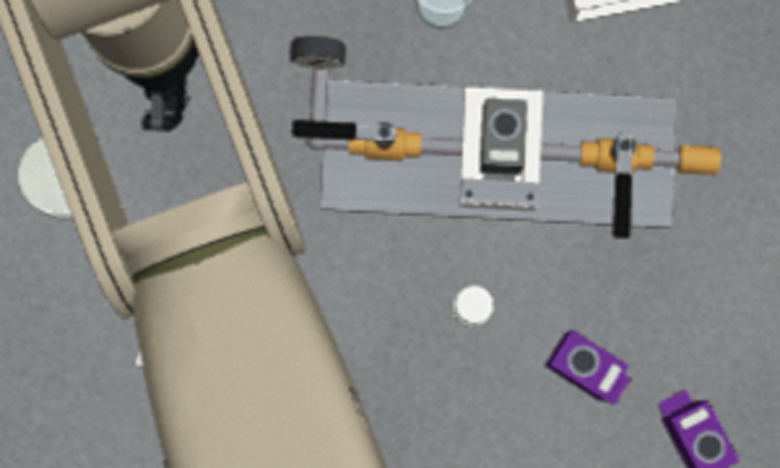

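View pics/s2.png

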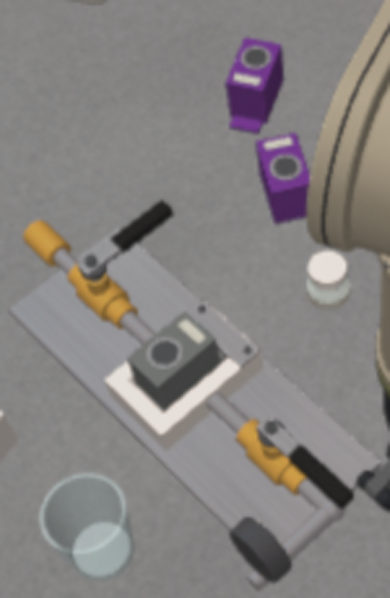

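Run:
```python
from h import *
f=dict(np.load("f8.npz"))
P=[W2S(ray(f,u/1.42,v/1.42,z)) for u,v,z in [(391,366,95),(391.5,438,95)]]; print(P); a,b=P
print("supply", np.arctan2(a[1]-b[1],-(a[0]-b[0])))
t=grab_frame("top"); T=lambda u,v,z: W2S(ray(t,120+u/2.6,100+v/2.6,z))
print("top supply",T(294,128,95),T(356,130,95)," vent",T(622,236,95),T(624,178,95))
fs=grab_frame("scene"); 
B=[(x,y,z) for x,y,z in [(-37,-23,60),(-37,23,60),(37,23,60),(37,-23,60)]]
print("pred block top in s2:",[((proj(fs,S2W([x+8,y,30+z]))-[130,90])*2.6).round(0).tolist() for x,y,z in B])
crop(fs,165,185,230,270,9,"s3.png")
```

```text
[array([  1.07485439, 232.96376049,  95.        ]), array([  0.93718837, 163.36846967,  95.        ])]
supply 1.572774418091632
top supply [ -3.32746727 223.64919416  95.        ] [ -2.00742483 157.11752599  95.        ]  vent [-101.86081197 -132.67730998   95.        ] [ -39.11483104 -132.71036396   95.        ]
pred block top in s2: [[185.0, 308.0], [217.0, 337.0], [158.0, 385.0], [126.0, 355.0]]
```

View pics/s3.png

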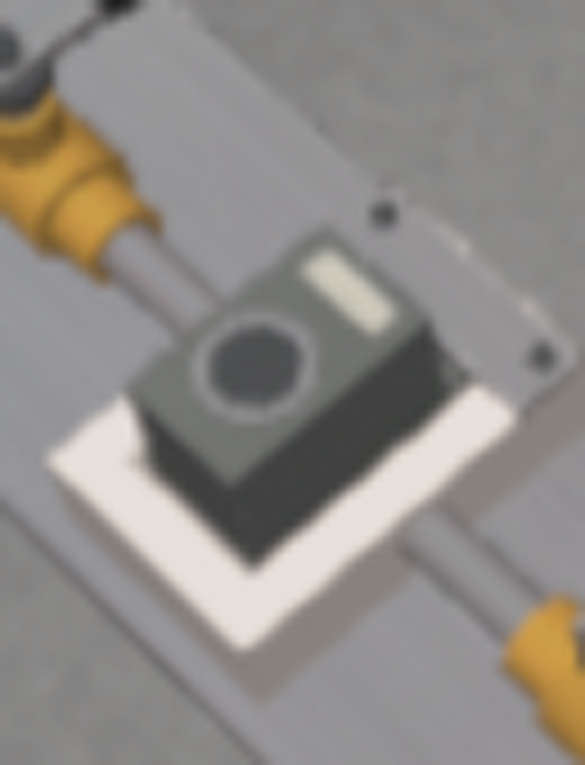

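The block sits square in the pocket, the supply handle is along the pipe (1.573 rad), and the vent handle is across it. The jar is still at its original pixel (302,217). I'm handing the job in.

```bash
python3 -c "
from bench import job_done,sense
print(job_done(), sense()['time'])"
```

```text
the job is handed in; nothing more can be done
the job is handed in; nothing more can be done
```

I seated the grey sensor block, turned the vent cock shut to its stop, and only then opened the supply cock to its stop. I handed in with about 34 s on the clock, and it gave no verdict.

- **Sensor block:** It went in tongue first under the keeper bar and was rocked down flat. Pressing on the top of its +x end with up to 12 N put that surface 90 mm above the bench, which is the seated height, and it did not move further.
- **Vent cock:** The handle stopped with about 13 N against the gripper, and the wrist camera put it about 0.007 rad from shut.
- **Supply cock:** The handle stopped with about 17 N against the gripper, and the wrist camera gave 1.573 rad. The coarser top view gave about 1.55 rad; I put that down to pixel error. While still gripped, the arm's own position read 1.593 rad.
- **Bystanders:** The jar is at the same top-view pixel as at the start. The slide box and the dishes were never approached. I saw both standing in the last wrist picture, but did not measure them again.

The largest wrist force I read was about 25 N.

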